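# Take the worn drum off the spindle sander

## Task

Take the worn sanding drum off the bench's spindle sander so that a new one can be fitted. The hand nut on top of the spindle has a left-hand thread: turn it clockwise (seen from above) to loosen it. Its plastic thread strips easily, so feel for the load, let the nut rise freely as it turns and do not pull on it before it is off; then set it down gently in the parts tray, lift the drum off the spindle and put it away, gently seated upright on the empty post of the drum rack, and leave everything else where it is.

Things in the scene. Friction and masses are not known exactly. Their poses are not given: they have to be found in the camera images.
- nut_center (a point): centre of the hand nut on top of the spindle: a fluted black plastic cap nut with a silver disc on its closed top, 48 mm in diameter, 34 mm tall (this point is 17 mm above its underside), about 0.1 kg, axis z upright. It sits on the drum's top. Inside is a coarse two-start LEFT-HAND thread: turned clockwise seen from above it rises 15 mm per full turn; the other way it soon jams
- nut: the same nut, origin at the centre of its underside. Tight at the start (10 to 15 N on its thread, some 0.3 N m to turn: a 15 N grip does); the load falls away as it rises. It must climb 7 to 10 mm, 0.45 to 0.65 turn (differs from case to case), before its lugs leave the thread and it lifts off. Thread strips at 25 N: nut gripped hard and not let rise or squeezed off-axis, or pulled too early
- spindle_tip (a point): top centre of the sander's upright steel spindle, 106 mm above the bench, inside the nut at the start (5 to 8 mm under its cap). The spindle does not turn: its geared drive holds it. Below the tip are 30 mm of threaded head, 30 mm across, then a plain shaft 31 mm across down to the plate
- drum_center (a point): centre of the worn sanding drum: an upright brown abrasive-covered rubber drum on the spindle under the nut, 62 mm in diameter, 60 mm tall (this point is 30 mm above its underside), with a 35 mm through bore along its z axis, 0.1 to 0.2 kg. It stands on a rubber cushion; its top is 82 to 85 mm above the bench at the start and 88 mm once the nut is off; it then simply lifts off the spindle
- free_post (a point): foot of the rack's empty post, at the middle of the post where it meets the rack's wooden board, whose top is 18 mm above the bench. The post is of light wood, 29 mm in diameter and 40 mm tall, its upper 10 mm tapered to 14 mm. A seated drum rests on the board with its underside at this height
- rack: wooden drum rack, fixed to the bench, to the left or to the right of the sander: a board 290 by 85 by 18 mm, origin under its centre, x along its length, with three upright posts 95 mm apart in a row along x; the post at its -x end is empty, spare drums stand on the two others
- tray_in (a point): centre of the inner floor (4 mm above the bench) of the shallow grey plastic parts tray, fixed on the bench on the other side of the sander from the rack: inside 212 mm (x) by 162 mm (y), walls 4 mm thick, rim 22 mm above the bench. A washer lies near its +x +y corner
- sander: the sander's grey cast-iron table plate, 240 by 240 by 12 mm, fixed to the bench (the motor hangs below); origin on the spindle axis at the bench's surface, z up
- washer: loose steel washer, 38 mm across, 5 mm thick, lying in the tray about 75 mm (x) and 50 mm (y) from its centre: a bystander, to be left where it is; origin at the centre of its underside
- spare_a: spare drum 50 mm in diameter, 60 mm tall, on the middle post of the rack: a bystander, to be left where it is; origin at the centre of its underside
- spare_b: spare drum 45 mm in diameter, 50 mm tall, on the +x end post of the rack: a bystander, to be left where it is; origin at the centre of its underside
- base: round stepped wooden figure base, 64 mm across, 22 mm tall, lying on the sander's plate towards a far corner: a bystander, to be left where it is; origin at the centre of its underside
- bell: brass bell, 52 mm across, 60 mm tall, beyond the sander: a bystander, to be left where it is; origin at the centre of its underside
- cup: white lidded cup, 78 mm across, 105 mm tall, beyond the sander: a bystander, to be left where it is; origin at the centre of its underside
- spool: wooden spool, 40 mm across, 50 mm tall, beyond the sander: a bystander, to be left where it is; origin at the centre of its underside
- glue: white glue bottle, 44 mm across, 110 mm tall, beyond the sander, to the right: a bystander, to be left where it is; origin at the centre of its underside
- drum: the same worn drum, origin at the centre of its underside
- tray: the same parts tray, origin under its centre at the bench's surface
Not all that is in view belongs to the job. What is shaped like the nut but turquoise is not meant. Leave any pink or turquoise look-alike of the drum alone.

How it is judged:
By the outcome, as a careful person would: the job done as asked, in the order asked, and still so for the second after the job is handed in, with the robot touching nothing.
It also fails if it takes over 72 s, if anything falls off the work surface, if the arm or the gripper's body presses on something with over 40 N, if the wrist force passes 120 N, or if a joint passes its speed limit or range.

## Robot

A 6-joint arm with a two-finger parallel gripper is mounted at the origin on the work surface. World frame = base frame: x ahead of the robot, y to its left, z up, the work surface at z = 0. Lengths are in m, angles in rad, forces in N, time in s.
With the tool pointing down it reaches from about 0.25 to 0.725 m from the base axis. Payload 4 kg.
Tool frame: the origin (TCP) lies at the very end of the fingers, on their centre line; the grasp point (between the pads) lies bot.grip_depth behind it (bot.grip_depth is the distance from the TCP to the grasp point, in m); z points along the fingers, y is the direction in which the jaws open and shut (so a half turn about z gives the same grasp; the last joint's range is limited). The gripper opens to 85 mm and grips with 20 to 120 N. Pads are 22 mm wide; open, the fingers measure 114 mm over their backs; the gripper's body (76 mm by 85 mm) begins 54 mm behind the grasp point. The pads swing forward as they close: fully open they stand 13 mm farther back than shut.
Start: joints at [-1.254, 0.241, 0.005, 1.335, 0, 1.571], TCP at [0.156, -0.475, 0.231] pointing down, gripper open.
Joint ranges: [-2.72, 2.72], [-1.05, 1.87], [-1.09, 1.28], [-1.99, 2.15], [-1.42, 1.44], [-3.14, 3.14]. Speed limits (rad/s): [2.79, 2.79, 3.14, 3.14, 3.14, 3.14].

## Interface

Orientations are given as a unit quaternion [w, x, y, z].
In Python, from rig import bot, cams gives the robot as it stands.
- The arm moves only by the tool carry_out, never from a script. Its argument "commands" is text: rows parted by semicolons, each of 6 numbers parted by spaces: the shift along the tool's x, y, z in cm, then the turn, a rotation vector about the tool's x, y, z in rad. A call has 1 to 5 rows; each row is the pose to reach, as a shift and turn from the pose commanded when the call began, along the tool's axes at that moment; what a row does not reach only later rows make up. A row lasts 1/12 s, in which the tool goes at most 41.7 mm and 7.16 degrees, less where a joint would pass 70% of its speed; a pose out of reach is approached as far as the arm can. A call with a gripper value outside its range is refused whole. "jaw" is the opening, from 0 (shut) to 1 (fully open), set as the call begins (left out, the last holds). The fingers move at their own pace and stop on an object; "force" is the grip in N (left out, the last holds). Time passes only in rows, so rows that repeat a pose let the fingers close. It gives the time, the measured TCP pose, the force and the opening at its end, in the units of the state.
- bot.read_state(): the state, without advancing time (a new reading comes with each control period).
- cams.camera(name): name is "scene" or "top" or "wrist"; returns a dict with "color" (420x560x3 uint8, red, green, blue), "camera_matrix" (3x3 intrinsics, pixels), "R" (3x3) and "t" (3): a world point X has camera coordinates R X + t. Camera axes: x right, y down, z forward; pixel columns grow to the right and rows downward; lengths in m; the calibration is good to about 2 mm. A picture is of the moment at which its call begins. There is no depth.
- bot.finish_job(): hands the job in, once; it reports no verdict.
The state is a dict: "time": time; "joint_positions": joint angles; "dq": joint speeds; "joint_torque": joint torques, N m; "eef_pos": TCP position; "tcp_rot": TCP orientation; "contact_force": force on the tool from outside, world axes, zero at the start; "wrist_torque": the same for the moment, N m; "grip_width": finger opening in m.
Only numpy, scipy, OpenCV 4.12 (cv2) and the standard library are available. Lean on these libraries where they do the work, as an engineer would, in place of code of your own. Each camera call takes 0.05 s, during which the arm holds its last target.

## Working session

There is one attempt and no reset: what is moved stays moved. The work goes in short steps, Python scripts to look and compute and a tool call to move; the robot and the scene stay as the last step left them, time stands still between calls to the robot, and variables do not carry over. Pictures are saved under pics/ and viewed, and the job is handed in when it is done.

Besides the shell and the picture viewer there is one more tool, called after "Call:" as name(argument=value, ...) on one line, values as JSON. carry_out: Moves the arm, as the interface text tells. Its arguments: {"type":"object","properties":{"commands":{"type":"string"},"jaw":{"type":"number"},"force":{"type":"number"}},"required":["commands"]}

```bash
ls -la; mkdir -p pics; python3 - <<'E'
from rig import bot,cams
import cv2
print(bot.read_state(), bot.grip_depth)
for n in ["scene","top","wrist"]:
    c=cams.camera(n); cv2.imwrite(f"pics/{n}0.png",c["color"][:,:,::-1]); print(n,c["camera_matrix"],c["R"],c["t"])
E
```

```text
total 12
drwxr-xr-x  3 agent agent 4096 Dec  6 05:31 .
drwxr-xr-x 23 root  root  4096 Dec  6 05:31 ..
drwxr-xr-x  2 agent agent 4096 Dec  6 05:31 pics
{'time': 0.0, 'joint_positions': array([-1.25401540e+00,  2.41409480e-01,  3.68748305e-03,  1.33519014e+00,
        3.87387842e-06,  1.57081254e+00]), 'dq': array([-0.00049957,  0.00204541,  0.00058625, -0.00012656,  0.00058061,
       -0.00036084]), 'joint_torque': array([ 3.17159402e-04, -3.72320688e+01,  2.52406651e+01,  1.69512222e-02,
       -5.71648764e-05, -4.24985657e-06]), 'eef_pos': array([ 0.1555544 , -0.47450696,  0.23040068]), 'tcp_rot': array([-1.04496694e-03,  9.87483159e-01,  1.57720926e-01, -1.64958125e-04]), 'contact_force': array([-0.52761814,  0.25211797,  0.39697799]), 'wrist_torque': array([ 0.01407055, -0.01443372,  0.04420806]), 'grip_width': 0.08525537705096801} 0.0187
scene [[545.10806357   0.         275.62787173]
 [  0.         545.10806357 200.37222967]
 [  0.           0.           1.        ]] [[-0.72694971  0.68654533 -0.01412918]
 [ 0.5808407   0.60378842 -0.54595204]
 [-0.36628978 -0.40508648 -0.83769729]] [ 0.36811933 -0.26438837  1.67403064]
top [[468.036653     0.         277.4500557 ]
 [  0.         468.036653   209.46213509]
 [  0.           0.           1.        ]] [[-0.02008456 -0.99919251 -0.0347986 ]
 [-0.98077043  0.02644851 -0.19336452]
 [ 0.19412875  0.03024579 -0.98050967]] [0.04242486 0.56416101 1.10573683]
wrist [[308.12539691   0.         276.59394826]
 [  0.         308.12539691 208.5420119 ]
 [  0.           0.           1.        ]] [[ 0.31198937 -0.95008444 -0.00147883]
 [-0.9140037  -0.30056531  0.2725027 ]
 [-0.25934506 -0.08366629 -0.96215388]] [-0.49966618 -0.03581158  0.37861694]
```

View pics/scene0.png

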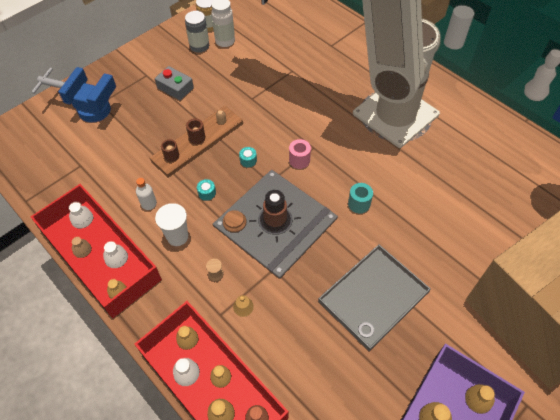

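View pics/top0.png

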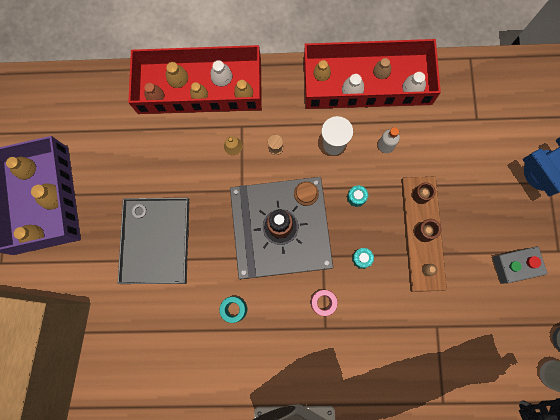

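View pics/wrist0.png

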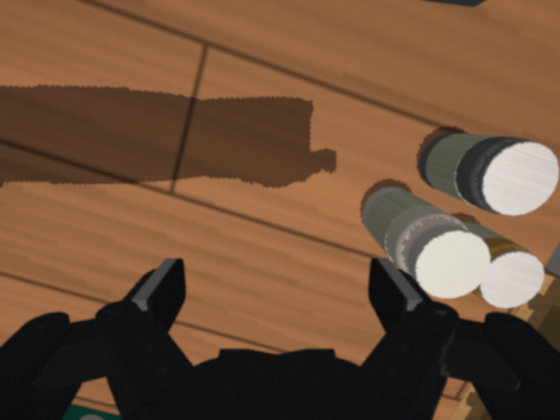

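```bash
cat > h.py <<'E'
import numpy as np,cv2
from rig import bot,cams
def ray(c,u,v):
    d=c["R"].T@np.linalg.inv(c["camera_matrix"])@np.array([u,v,1.]); o=-c["R"].T@c["t"]; return o,d/np.linalg.norm(d)
def plane(c,u,v,z):
    o,d=ray(c,u,v); return o+d*(z-o[2])/d[2]
def tri(c1,p1,c2,p2):
    A=np.zeros((3,3));b=np.zeros(3);L=[]
    for c,p in((c1,p1),(c2,p2)):
        o,d=ray(c,*p);P=np.eye(3)-np.outer(d,d);A+=P;b+=P@o
    x=np.linalg.solve(A,b)
    for c,p in((c1,p1),(c2,p2)):
        o,d=ray(c,*p);L.append(np.linalg.norm((np.eye(3)-np.outer(d,d))@(x-o)))
    return x,L
def proj(c,X):
    q=c["camera_matrix"]@(c["R"]@np.asarray(X)+c["t"]); return q[:2]/q[2]
def crop(c,x0,y0,w,h,s,name):
    cv2.imwrite(f"pics/{name}.png",cv2.resize(c["color"][y0:y0+h,x0:x0+w,::-1],None,fx=s,fy=s,interpolation=cv2.INTER_CUBIC))
E
python3 - <<'E'
from h import *
t=cams.camera("top"); s=cams.camera("scene")
a=cv2.resize(t["color"][170:290,225:345],None,fx=3.3,fy=3.3,interpolation=2)
b=cv2.resize(s["color"][170:270,215:335],None,fx=3.3,fy=3.3,interpolation=2)
b=cv2.copyMakeBorder(b,0,a.shape[0]-b.shape[0],0,0,0)
cv2.imwrite("pics/c1.png",np.hstack([a,b])[:,:,::-1])
a=cv2.resize(t["color"][170:300,395:455],None,fx=4,fy=4,interpolation=2)
b=cv2.resize(s["color"][95:175,145:250],None,fx=4,fy=4,interpolation=2)
b=cv2.copyMakeBorder(b,0,a.shape[0]-b.shape[0],0,0,0)
cv2.imwrite("pics/c2.png",np.hstack([a,b])[:,:,::-1])
def blob(c,x0,y0,w,h):
    im=c["color"][y0:y0+h,x0:x0+w].astype(int); m=((im.min(2)>150)&(im.max(2)-im.min(2)<30)).astype(np.uint8)
    n,l,st,ce=cv2.connectedComponentsWithStats(m)
    i=1+np.argmax(st[1:,4]); return ce[i]+[x0,y0],st[i]
pt=blob(t,262,200,35,40); ps=blob(s,260,182,30,35); print(pt,ps)
print(tri(t,pt[0],s,ps[0]))
for z in(.115,.118,.12): print(z,plane(t,*pt[0],z),plane(s,*ps[0],z))
E
```

```text
(array([278.55555556, 219.02469136]), array([12, 14, 10, 11, 81], dtype=int32)) (array([274.16393443, 197.09836066]), array([10, 12, 10,  8, 61], dtype=int32))
(array([0.53012634, 0.0240762 , 0.12110348]), [np.float64(0.0012497964586541724), np.float64(0.0012497964586542251)])
0.115 [0.53038266 0.02520046 0.115     ] [0.52818769 0.02006536 0.115     ]
0.118 [0.52985234 0.02511385 0.118     ] [0.5295102  0.02154151 0.118     ]
0.12 [0.52949879 0.0250561  0.12      ] [0.53039187 0.02252561 0.12      ]
```

View pics/c1.png

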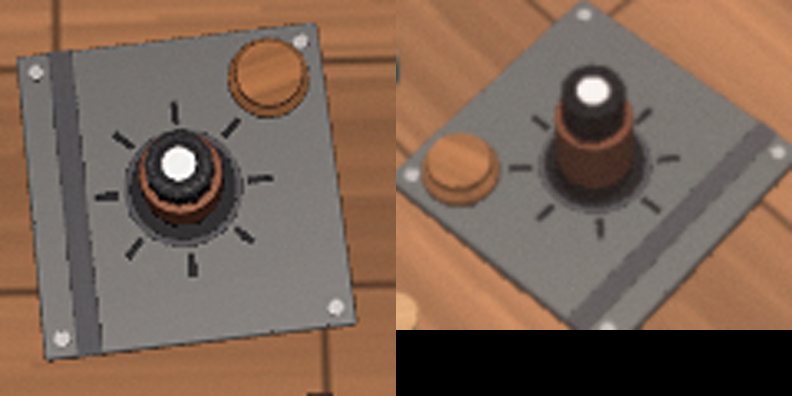

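View pics/c2.png

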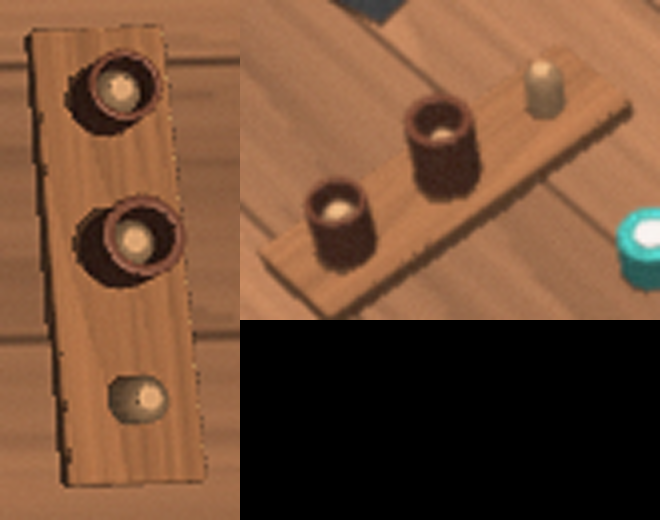

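Crop c1 shows the black fluted nut with a silver disc on the brown drum at top (279,219), scene (274,197). The turquoise nut-like caps at top (357,195) and (363,258), the turquoise ring at (233,309) and the pink ring at (324,302) are look-alikes, to be left alone. Crop c2 shows the empty post at top (~432,269), scene (~221,112). The tray is at top (154,240).

```bash
cat >> h.py <<'E'
from scipy.spatial.transform import Rotation as Ro
def st():
    s=bot.read_state(); q=s["tcp_rot"]; R=Ro.from_quat([q[1],q[2],q[3],q[0]]).as_matrix(); return s,R
def goto(p,a=None):
    s,R=st(); 
    if a is None: a=np.arctan2(R[1,0],R[0,0])
    T=np.array([[np.cos(a),np.sin(a),0],[np.sin(a),-np.cos(a),0],[0,0,-1]]).T
    T=np.column_stack([[np.cos(a),np.sin(a),0],[np.sin(a),-np.cos(a),0],[0,0,-1]])
    rv=Ro.from_matrix(R.T@T).as_rotvec()
    print("a now",round(np.arctan2(R[1,0],R[0,0]),3),"pos",s["eef_pos"].round(4),"shift cm",(R.T@(np.asarray(p)-s["eef_pos"])*100).round(2),"rv",rv.round(3),"j",s["joint_positions"].round(2),"F",s["contact_force"].round(2),"t",round(s["time"],2))
E
python3 - <<'E'
from h import *
goto([.50,.024,.25],.317)
c=cams.camera("wrist"); s,R=st(); C=-c["R"].T@c["t"]; print("cam in tool",R.T@(C-s["eef_pos"]))
print(R.T@c["R"].T)
E
```

```text
a now 0.317 pos [ 0.1557 -0.4748  0.2309] shift cm [ 48.26 -36.68  -1.88] rv [-0.001  0.    -0.   ] j [-1.25  0.24  0.    1.34 -0.    1.57] F [-0.54 -0.33  0.39] t 0.25
cam in tool [ 0.06896551  0.00044614 -0.14268089]
[[ 4.82012741e-04 -9.62152864e-01 -2.72509878e-01]
 [ 9.99999873e-01  4.24557644e-04  2.69800594e-04]
 [-1.43893262e-04 -2.72509973e-01  9.62152947e-01]]
```

Call:
carry_out(commands="48.3 -36.7 -1.9 0 0 0;48.3 -36.7 -1.9 0 0 0;48.3 -36.7 -1.9 0 0 0;48.3 -36.7 -1.9 0 0 0;48.3 -36.7 -1.9 0 0 0", jaw=1)

```text
time: 0.72
eef_pos: [0.2746, -0.3022, 0.2379]
tcp_rot: [0.0, 0.988, 0.157, 0.0]
contact_force: [1.4, -0.7, -0.6]
grip_width: 0.0856
```

```bash
python3 - <<'E'
from h import *
goto([.50,.024,.25],.317)
E
```

```text
a now 0.316 pos [ 0.2746 -0.3022  0.2379] shift cm [ 31.56 -24.01  -1.21] rv [ 0.    -0.    -0.001] j [-0.83  0.06 -0.2   1.32  0.    1.99] F [ 1.44 -0.74 -0.61] t 0.72
```

Call:
carry_out(commands="31.6 -24 -1.2 0 0 -0.6;31.6 -24 -1.2 0 0 -0.6;31.6 -24 -1.2 0 0 -0.6;31.6 -24 -1.2 0 0 -0.6;31.6 -24 -1.2 0 0 -0.6")

```text
time: 1.13
eef_pos: [0.3931, -0.1305, 0.2445]
tcp_rot: [0.0, 0.895, 0.445, 0.0]
contact_force: [-0.2, -0.8, -0.3]
grip_width: 0.0853
```

```bash
python3 - <<'E'
from h import *
goto([.50,.024,.25],1.5)
E
```

```text
a now 0.923 pos [ 0.3931 -0.1305  0.2445] shift cm [18.77 -0.81 -0.55] rv [ 0.001  0.    -0.577] j [-0.32  0.06 -0.17  1.33 -0.    1.9 ] F [-0.25 -0.81 -0.25] t 1.13
```

Call:
carry_out(commands="18.8 -0.8 -0.6 0 0 -0.6;18.8 -0.8 -0.6 0 0 -0.6;18.8 -0.8 -0.6 0 0 -0.6;18.8 -0.8 -0.6 0 0 -0.6;18.8 -0.8 -0.6 0 0 -0.6")

```text
time: 1.55
eef_pos: [0.5025, 0.0255, 0.25]
tcp_rot: [0.0, 0.723, 0.691, 0.001]
contact_force: [1.4, 0.0, 0.2]
grip_width: 0.0855
```

Call:
carry_out(commands="0 0 0 0 0 -0.6;0 0 0 0 0 -0.6;0 0 0 0 0 -0.6;0 0 0 0 0 -0.6;0 0 0 0 0 -0.6")

```text
time: 1.97
eef_pos: [0.5004, 0.0219, 0.2499]
tcp_rot: [-0.0, 0.488, 0.873, -0.0]
contact_force: [0.5, -0.3, 0.7]
grip_width: 0.0856
```

Call:
carry_out(commands="0 0 0 0 0 -0.6;0 0 0 0 0 -0.6;0 0 0 0 0 -0.6;0 0 0 0 0 -0.6;0 0 0 0 0 -0.6")

```text
time: 2.38
eef_pos: [0.5004, 0.0217, 0.25]
tcp_rot: [-0.0, 0.208, 0.978, -0.0]
contact_force: [0.3, -0.2, -0.9]
grip_width: 0.0853
```

Call:
carry_out(commands="0 0 0 0 0 -0.6;0 0 0 0 0 -0.6;0 0 0 0 0 -0.6;0 0 0 0 0 -0.6;0 0 0 0 0 -0.6")

```text
time: 2.8
eef_pos: [0.5004, 0.0216, 0.25]
tcp_rot: [-0.0, -0.09, 0.996, -0.0]
contact_force: [1.2, -0.6, 0.2]
grip_width: 0.0852
```

```bash
python3 - <<'E'
from h import *
goto([.53,.024,.20])
c=cams.camera("wrist"); cv2.imwrite("pics/w1.png",c["color"][:,:,::-1])
E
```

```text
a now -2.961 pos [0.5004 0.0216 0.25  ] shift cm [-2.96 -0.3   5.  ] rv [ 0. -0. -0.] j [ 0.04  0.24  0.05  1.38 -0.   -0.14] F [ 1.19 -0.56  0.21] t 2.8
```

View pics/w1.png

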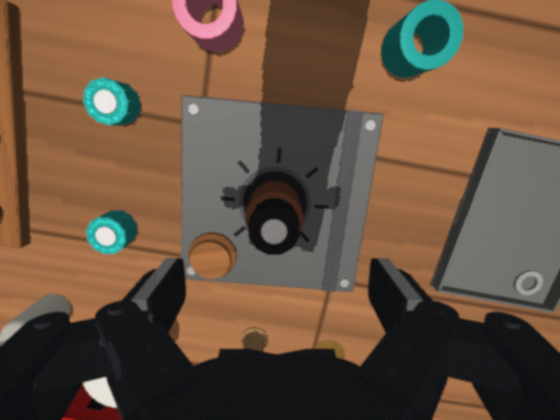

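The wrist view shows the nut's silver disc at (274,231) on the plate, with the plate's four screws around it. I'll combine views for the axis.

```bash
cat >> h.py <<'E'
def blob(c,x0,y0,w,h,thr=150,sat=30):
    im=c["color"][y0:y0+h,x0:x0+w].astype(int); m=((im.min(2)>thr)&(im.max(2)-im.min(2)<sat)).astype(np.uint8)
    n,l,s,ce=cv2.connectedComponentsWithStats(m)
    i=1+np.argmax(s[1:,4]); return ce[i]+[x0,y0]
E
python3 - <<'E'
from h import *
w=cams.camera("wrist");t=cams.camera("top");s=cams.camera("scene")
P=blob(w,258,216,32,32,130); T=blob(t,265,205,30,30); S=blob(s,262,185,25,25)
print(P,T,S, plane(w,*P,.1175),plane(t,*T,.1175),plane(s,*S,.1175)); print(tri(w,P,t,T),tri(w,P,s,S))
# screws on plate z~.013
q=[blob(w,x-9,y-9,18,18,140) for x,y in((193,109),(370,125),(192,270),(344,283))]
X=np.array([plane(w,*p,.013) for p in q]); print(X.round(4),X.mean(0))
q=[blob(t,x-7,y-7,14,14,140) for x,y in((236,192),(316,183),(244,272),(327,263))]
X=np.array([plane(t,*p,.013) for p in q]); print(X.round(4),X.mean(0))
E
```

```text
Traceback (most recent call last):
  File "h.py", line 32, in blob
    i=1+np.argmax(s[1:,4]); return ce[i]+[x0,y0]
        ~~~~~~~~~^^^^^^^^^
ValueError: attempt to get argmax of an empty sequence
```

```bash
cat >> h.py <<'E'
def blob(c,x0,y0,w,h,*_):
    im=c["color"][y0:y0+h,x0:x0+w].min(2)
    _,m=cv2.threshold(im,0,1,cv2.THRESH_OTSU)
    n,l,s,ce=cv2.connectedComponentsWithStats(m)
    i=1+np.argmax(s[1:,4]); return ce[i]+[x0,y0]
E
python3 - <<'E'
from h import *
w=cams.camera("wrist");t=cams.camera("top");s=cams.camera("scene")
cv2.imwrite("pics/t2.png",t["color"][:,:,::-1])
P=blob(w,258,216,32,32,130); T=np.array([278.56,219.02]);S=np.array([274.16,197.1])
print(P,T,S, plane(w,*P,.1175),plane(t,*T,.1175),plane(s,*S,.1175)); print(tri(w,P,t,T),tri(w,P,s,S))
# screws on plate z~.013
q=[blob(w,x-9,y-9,18,18,140) for x,y in((193,109),(370,125),(192,270),(344,283))]
print(q)
X=np.array([plane(w,*p,.013) for p in q]); print(X.round(4),X.mean(0))
E
```

```text
[273.80154143 231.01926782] [278.56 219.02] [274.16 197.1 ] [0.53149915 0.02383255 0.1175    ] [0.52995158 0.02511766 0.1175    ] [0.52930031 0.02129222 0.1175    ]
(array([0.52873355, 0.02417208, 0.12492585]), [np.float64(0.0007373518913759262), np.float64(0.000737351891375926)]) (array([0.5305615 , 0.0233123 , 0.12083133]), [np.float64(0.0004262135275524213), np.float64(0.00042621352755240415)])
[array([192.42168675, 109.43373494]), array([369.51724138, 124.05747126]), array([190.77419355, 271.48387097]), array([344.84745763, 282.25423729])]
[[ 0.4362 -0.0905  0.013 ]
 [ 0.4165  0.1185  0.013 ]
 [ 0.6461 -0.072   0.013 ]
 [ 0.6259  0.1382  0.013 ]] [0.53118347 0.02355367 0.013     ]
```

View pics/t2.png

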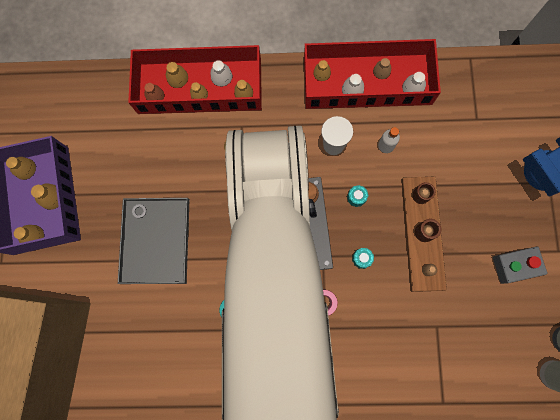

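Call:
carry_out(commands="-3 0 0 0 0 -0.6;-3 0 0 0 0 -0.6;-3 0 0 0 0 -0.6;-3 0 0 0 0 -0.6;-3 0 0 0 0 -0.6")

```text
time: 3.57
eef_pos: [0.5301, 0.0269, 0.2498]
tcp_rot: [-0.0, -0.38, 0.925, 0.0]
contact_force: [0.8, -0.2, -0.0]
grip_width: 0.0852
```

Call:
carry_out(commands="0 0 0 0 0 -0.6;0 0 0 0 0 -0.6;0 0 0 0 0 -0.6;0 0 0 0 0 -0.6;0 0 0 0 0 -0.6")

```text
time: 3.98
eef_pos: [0.53, 0.0269, 0.2501]
tcp_rot: [-0.0, -0.637, 0.771, 0.0]
contact_force: [-0.4, 0.2, -0.5]
grip_width: 0.0855
```

```bash
python3 - <<'E'
from h import *
goto([.5307,.0236,.20])
c=cams.camera("wrist"); cv2.imwrite("pics/w2.png",c["color"][:,:,::-1])
print(proj(c,[.5307,.0236,.1175]))
u,v=proj(c,[.5307,.0236,.1175]).astype(int)
P=blob(c,u-16,v-16,32,32); print(P,plane(c,*P,.1175))
E
```

```text
a now -1.762 pos [0.53   0.0269 0.2501] shift cm [ 0.31 -0.13  5.01] rv [ 0. -0. -0.] j [ 0.05  0.3   0.13  1.4   0.   -1.33] F [-0.37  0.19 -0.53] t 3.98
[275.29094745 196.58046479]
[275.1598579  197.21492007] [0.53093244 0.02416573 0.1175    ]
```

View pics/w2.png

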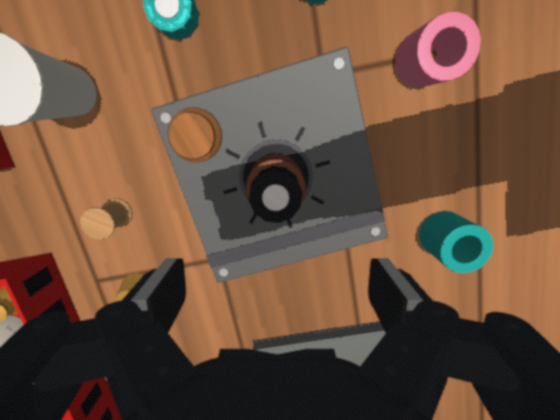

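Call:
carry_out(commands="0.29 -0.1 13 0 0 -0.3;0.29 -0.1 13 0 0 -0.3;0.29 -0.1 13 0 0 -0.3;0.29 -0.1 13 0 0 -0.3;0.29 -0.1 13 0 0 -0.3")

```text
time: 4.45
eef_pos: [0.5277, 0.0237, 0.1176]
tcp_rot: [0.003, 0.742, -0.671, -0.003]
contact_force: [-0.6, 0.3, 0.5]
grip_width: 0.0855
```

```bash
python3 - <<'E'
from h import *
goto([.531,.024,.088])
c=cams.camera("wrist"); cv2.imwrite("pics/w3.png",c["color"][:,:,::-1])
c=cams.camera("scene"); crop(c,200,120,150,150,4,"s3")
E
```

```text
a now -1.47 pos [0.5277 0.0237 0.1176] shift cm [ 0.   -0.35  2.96] rv [0.007 0.    0.   ] j [ 0.04  0.38 -0.11  1.09  0.   -1.63] F [-0.58  0.32  0.51] t 4.45
```

View pics/w3.png

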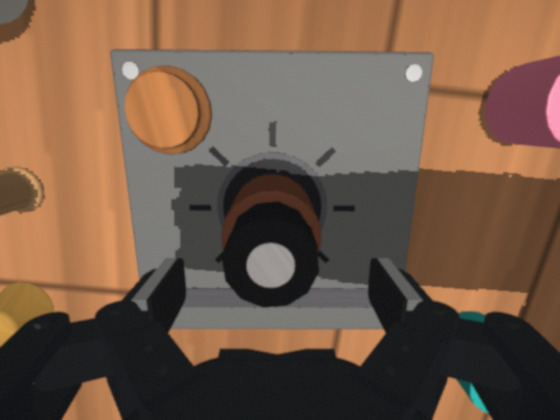

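View pics/s3.png

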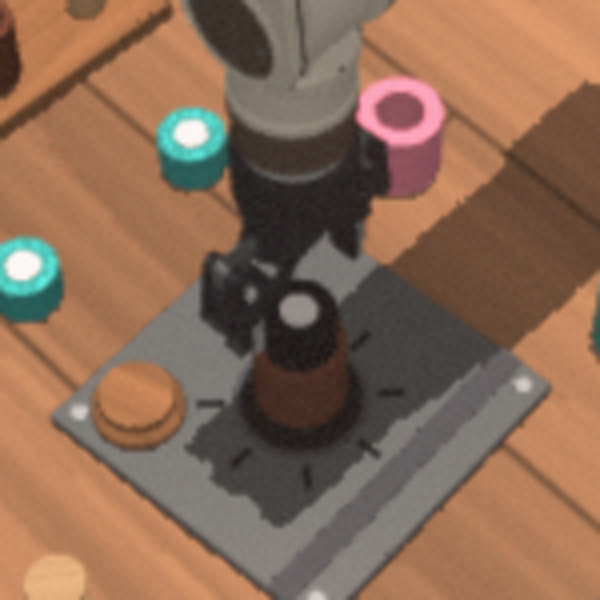

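The wrist view shows the nut at (270,265) between the open pads (midline ~277). That agrees with the 3.5 mm y shift I computed.

Call:
carry_out(commands="0 -0.25 2.9 0 0 0;0 -0.25 2.9 0 0 0;0 -0.25 2.9 0 0 0;0 -0.25 2.9 0 0 0")

```text
time: 4.88
eef_pos: [0.5343, 0.0242, 0.0935]
tcp_rot: [-0.001, 0.743, -0.669, 0.001]
contact_force: [0.7, -0.3, 0.2]
grip_width: 0.0854
```

```bash
python3 - <<'E'
from h import *
goto([.531,.024,.088],-1.47)
c=cams.camera("wrist"); cv2.imwrite("pics/w4.png",c["color"][:,:,::-1])
u,v=proj(c,[.531,.024,.1175]).astype(int)
P=blob(c,u-30,v-30,60,60); print(P,[plane(c,*P,z).round(4) for z in(.116,.1175,.119)])
E
```

```text
a now -1.467 pos [0.5343 0.0242 0.0935] shift cm [-0.01  0.33  0.55] rv [-0.003 -0.     0.003] j [ 0.05  0.41 -0.14  1.02  0.   -1.63] F [ 0.68 -0.29  0.25] t 4.88
[284.54263566 290.55727821] [array([0.5306, 0.0257, 0.116 ]), array([0.5307, 0.0248, 0.1175]), array([0.5308, 0.0239, 0.119 ])]
```

View pics/w4.png

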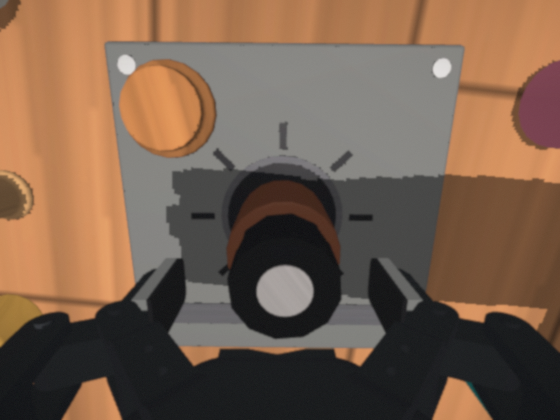

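Call:
carry_out(commands="0 0 0 0 0 0;0 0 0 0 0 0")

```text
time: 5.1
eef_pos: [0.5338, 0.0242, 0.0925]
tcp_rot: [-0.001, 0.743, -0.669, 0.001]
contact_force: [0.1, 0.4, -0.2]
grip_width: 0.0853
```

```bash
python3 - <<'E'
from h import *
goto([.5308,.0242,.088],-1.47)
E
```

```text
a now -1.467 pos [0.5338 0.0242 0.0925] shift cm [-0.04  0.3   0.45] rv [-0.002 -0.     0.003] j [ 0.05  0.41 -0.14  1.02 -0.   -1.63] F [ 0.11  0.38 -0.22] t 5.1
```

Call:
carry_out(commands="0 0.3 0.45 0 0 0;0 0.3 0.45 0 0 0;0 0.3 0.45 0 0 0")

```text
time: 5.35
eef_pos: [0.5292, 0.0238, 0.0863]
tcp_rot: [0.0, 0.743, -0.669, -0.0]
contact_force: [0.3, 0.4, 0.1]
grip_width: 0.0857
```

```bash
python3 - <<'E'
from h import *
goto([.5308,.0242,.088],-1.47)
c=cams.camera("wrist"); 
u,v=proj(c,[.531,.024,.1175]).astype(int)
P=blob(c,u-30,v-30,60,60); print(P,[plane(c,*P,z).round(4) for z in(.116,.1175,.119)])
E
```

```text
a now -1.467 pos [0.5292 0.0238 0.0863] shift cm [-0.03 -0.16 -0.17] rv [0.001 0.    0.003] j [ 0.04  0.41 -0.16  1.01  0.   -1.63] F [0.34 0.43 0.1 ] t 5.35
[272.43759812 299.79199372] [array([0.5308, 0.0258, 0.116 ]), array([0.5308, 0.0249, 0.1175]), array([0.5309, 0.0239, 0.119 ])]
```

Call:
carry_out(commands="0 0 0 0 0 0;0 0 0 0 0 0")

```text
time: 5.57
eef_pos: [0.5299, 0.0238, 0.0866]
tcp_rot: [0.0, 0.743, -0.669, -0.0]
contact_force: [-0.6, 0.9, -0.2]
grip_width: 0.0854
```

```bash
python3 - <<'E'
from h import *
goto([.5308,.0242,.088],-1.47)
E
```

```text
a now -1.466 pos [0.5299 0.0238 0.0866] shift cm [-0.03 -0.09 -0.14] rv [ 0.    -0.     0.004] j [ 0.04  0.41 -0.16  1.01 -0.   -1.63] F [-0.59  0.88 -0.2 ] t 5.57
```

Call:
carry_out(commands="-0.03 -0.07 -0.08 0 0 0;-0.03 -0.07 -0.08 0 0 0;-0.03 -0.07 -0.08 0 0 0")

```text
time: 5.82
eef_pos: [0.5308, 0.0242, 0.0875]
tcp_rot: [-0.0, 0.743, -0.669, 0.0]
contact_force: [0.8, -0.5, 0.8]
grip_width: 0.0853
```

Call:
carry_out(commands="0 0 0 0 0 0;0 0 0 0 0 0;0 0 0 0 0 0;0 0 0 0 0 0", jaw=0.6, force=20)

```text
time: 6.15
eef_pos: [0.5305, 0.0242, 0.0874]
tcp_rot: [0.0, 0.743, -0.669, -0.0]
contact_force: [-0.6, 0.2, 0.9]
grip_width: 0.0513
```

```bash
python3 - <<'E'
from h import *
goto([.5308,.0242,.088],-1.47)
c=cams.camera("wrist"); cv2.imwrite("pics/w5.png",c["color"][:,:,::-1])
E
```

```text
a now -1.466 pos [0.5305 0.0242 0.0874] shift cm [ 0.   -0.03 -0.06] rv [ 0.    -0.     0.004] j [ 0.05  0.41 -0.15  1.01 -0.   -1.63] F [-0.61  0.18  0.86] t 6.15
```

View pics/w5.png

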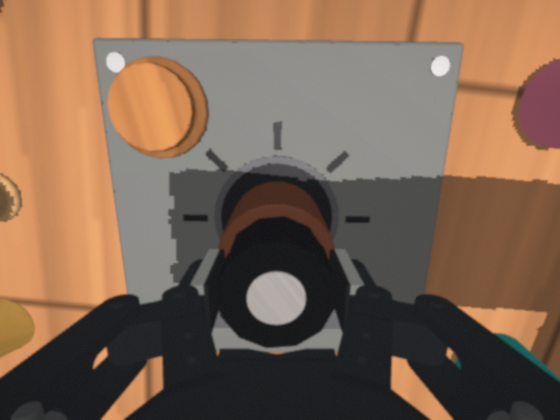

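The jaws stand at 51 mm. The nut (276,298) is centred between the pads (edges ~222 and ~335). Closing.

Call:
carry_out(commands="0 0 0 0 0 0;0 0 0 0 0 0;0 0 0 0 0 0", jaw=0.4, force=20)

```text
time: 6.45
eef_pos: [0.5309, 0.0242, 0.0876]
tcp_rot: [-0.0, 0.743, -0.669, 0.0]
contact_force: [0.4, 0.1, -0.1]
grip_width: 0.048
```

```bash
python3 - <<'E'
from h import *
goto([.5308,.0242,.088],-1.47)
print(bot.read_state()["wrist_torque"])
E
```

```text
a now -1.466 pos [0.5309 0.0242 0.0876] shift cm [-0.    0.01 -0.04] rv [-0.001 -0.     0.004] j [ 0.05  0.41 -0.15  1.01 -0.   -1.63] F [ 0.43  0.09 -0.05] t 6.45
[-0.03005742 -0.03579882  0.04929379]
```

Gripped at 48.0 mm with almost no side force. I'll start the helix: 0.239 cm per rad upwards, +z turn.

Call:
carry_out(commands="0 0 -0.01 0 0 0.06;0 0 -0.025 0 0 0.12;0 0 -0.04 0 0 0.18")

```text
time: 6.7
eef_pos: [0.5307, 0.0243, 0.088]
tcp_rot: [0.0, -0.679, 0.734, -0.0]
contact_force: [1.1, 1.1, 0.6]
grip_width: 0.0483
```

```bash
python3 - <<'E'
from h import *
goto([.5309,.0242,.088],-1.47)
print(bot.read_state()["wrist_torque"],bot.read_state()["grip_width"])
E
```

```text
a now -1.649 pos [0.5307 0.0243 0.088 ] shift cm [ 0.01 -0.02  0.  ] rv [-0.     0.    -0.179] j [ 0.05  0.41 -0.15  1.01  0.   -1.45] F [1.06 1.11 0.64] t 6.7
[ 0.05907435 -0.00958763  0.13437499] 0.048253464985253645
```

Call:
carry_out(commands="0 0 -0.024 0 0 0.1;0 0 -0.048 0 0 0.2;0 0 -0.072 0 0 0.3;0 0 -0.096 0 0 0.4")

```text
time: 7.03
eef_pos: [0.5305, 0.0242, 0.0889]
tcp_rot: [0.0, -0.519, 0.855, 0.0]
contact_force: [0.4, -0.5, 0.9]
grip_width: 0.0484
```

```bash
python3 - <<'E'
from h import *
goto([.5309,.0242,.088])
print(bot.read_state()["wrist_torque"],bot.read_state()["grip_width"])
c=cams.camera("wrist"); cv2.imwrite("pics/w6.png",c["color"][:,:,::-1])
E
```

```text
a now -2.051 pos [0.5305 0.0242 0.0889] shift cm [-0.02 -0.04  0.09] rv [0. 0. 0.] j [ 0.05  0.41 -0.15  1.01  0.   -1.04] F [ 0.38 -0.54  0.89] t 7.03
[0.13676254 0.00698619 0.08092327] 0.04839572743824631
```

View pics/w6.png

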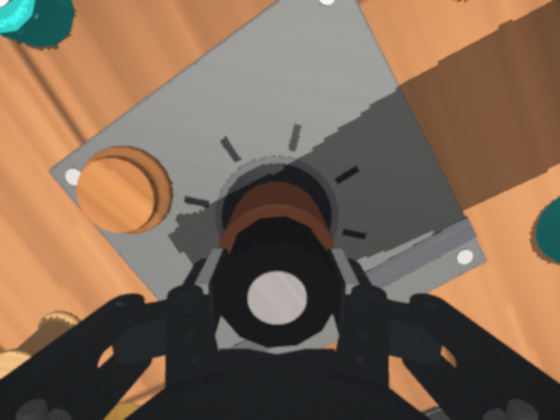

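Low forces, and the nut keeps its place and outline in the tool's view, disc at (277,298), so it turns with the jaws. Continuing.

Call:
carry_out(commands="0 0 -0.029 0 0 0.12;0 0 -0.057 0 0 0.24;0 0 -0.086 0 0 0.36;0 0 -0.115 0 0 0.48;0 0 -0.143 0 0 0.6")

```text
time: 7.5
eef_pos: [0.5302, 0.0242, 0.0902]
tcp_rot: [-0.0, -0.243, 0.97, 0.0]
contact_force: [-1.3, 0.6, 1.9]
grip_width: 0.0481
```

Call:
carry_out(commands="0 0 -0.029 0 0 0.12;0 0 -0.057 0 0 0.24;0 0 -0.086 0 0 0.36;0 0 -0.115 0 0 0.48;0 0 -0.143 0 0 0.6")

```text
time: 7.92
eef_pos: [0.5301, 0.0241, 0.0913]
tcp_rot: [-0.001, 0.054, 0.999, -0.0]
contact_force: [-0.4, 0.4, -2.6]
grip_width: 0.0482
```

```bash
python3 - <<'E'
from h import *
goto([.5309,.0242,.088])
print(bot.read_state()["wrist_torque"],bot.read_state()["grip_width"])
c=cams.camera("wrist"); cv2.imwrite("pics/w7.png",c["color"][:,:,::-1])
c=cams.camera("scene"); crop(c,200,120,150,150,4,"s7")
E
```

```text
a now 3.033 pos [0.5301 0.0241 0.0913] shift cm [-0.08  0.02  0.33] rv [-0.    -0.001  0.   ] j [ 0.05  0.4  -0.15  1.02 -0.    0.15] F [-0.44  0.39 -2.64] t 7.92
[ 0.04259598 -0.02731377 -0.03937556] 0.04817191675236778
```

View pics/w7.png

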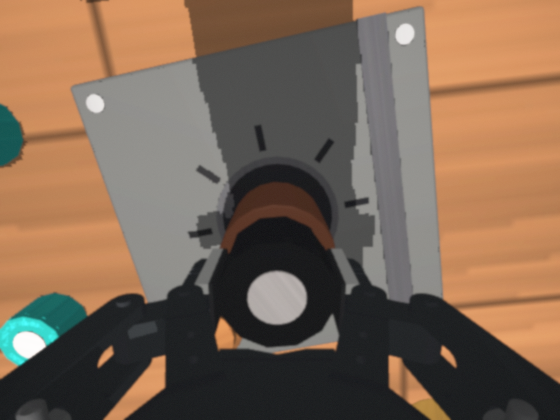

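View pics/s7.png

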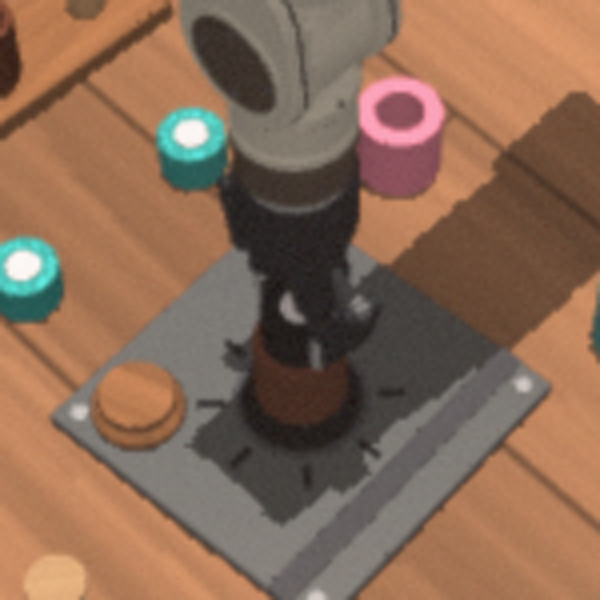

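Call:
carry_out(commands="-0.04 0 -0.02 0 0 0.12;-0.04 0 -0.048 0 0 0.24;-0.04 0 -0.078 0 0 0.36;-0.04 0 -0.107 0 0 0.48;-0.04 0 -0.135 0 0 0.6")

```text
time: 8.43
eef_pos: [0.5307, 0.0241, 0.0927]
tcp_rot: [-0.0, 0.346, 0.938, -0.0]
contact_force: [0.9, -0.2, -0.8]
grip_width: 0.048
```

```bash
python3 - <<'E'
from h import *
goto([.5309,.0242,.088])
print(bot.read_state()["wrist_torque"],bot.read_state()["grip_width"])
E
```

```text
a now 2.436 pos [0.5307 0.0241 0.0927] shift cm [-0.01  0.02  0.47] rv [-0.    -0.001  0.   ] j [ 0.05  0.4  -0.15  1.02  0.    0.75] F [ 0.89 -0.2  -0.77] t 8.43
[-0.00485539  0.00932381 -0.05731803] 0.048046883447705635
```

Call:
carry_out(commands="0 0 -0.029 0 0 0.12;0 0 -0.057 0 0 0.24;0 0 -0.086 0 0 0.36;0 0 -0.115 0 0 0.48;0 0 -0.143 0 0 0.6")

```text
time: 8.85
eef_pos: [0.5306, 0.0241, 0.0941]
tcp_rot: [-0.0, 0.608, 0.794, -0.0]
contact_force: [-0.2, -0.4, -1.3]
grip_width: 0.0483
```

Call:
carry_out(commands="0 0 -0.029 0 0 0.12;0 0 -0.057 0 0 0.24;0 0 -0.086 0 0 0.36;0 0 -0.115 0 0 0.48;0 0 -0.143 0 0 0.6")

```text
time: 9.27
eef_pos: [0.5306, 0.0241, 0.0956]
tcp_rot: [-0.0, 0.815, 0.579, -0.0]
contact_force: [0.1, 0.2, -0.5]
grip_width: 0.0479
```

```bash
python3 - <<'E'
from h import *
goto([.5309,.0242,.088])
print(bot.read_state()["wrist_torque"],bot.read_state()["grip_width"])
c=cams.camera("wrist"); cv2.imwrite("pics/w8.png",c["color"][:,:,::-1])
E
```

```text
a now 1.236 pos [0.5306 0.0241 0.0956] shift cm [0.02 0.02 0.76] rv [-0.001  0.    -0.   ] j [ 0.05  0.4  -0.14  1.03 -0.    1.95] F [ 0.07  0.19 -0.45] t 9.27
[-0.00564337 -0.01485821  0.00199888] 0.04790995720671482
```

View pics/w8.png

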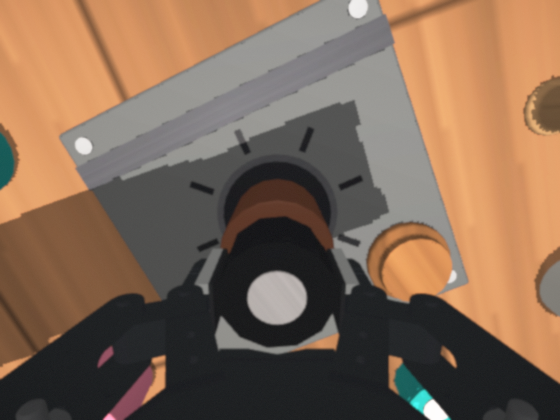

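Call:
carry_out(commands="0 0 -0.029 0 0 0.12;0 0 -0.057 0 0 0.24;0 0 -0.086 0 0 0.36;0 0 -0.115 0 0 0.48;0 0 -0.143 0 0 0.6")

```text
time: 9.73
eef_pos: [0.5307, 0.0241, 0.097]
tcp_rot: [-0.0, 0.95, 0.313, -0.0]
contact_force: [-0.2, 1.1, -2.3]
grip_width: 0.0479
```

Call:
carry_out(commands="0 0 -0.029 0 0 0.12;0 0 -0.057 0 0 0.24;0 0 -0.085 0 0 0.35;0 0 -0.085 0 0 0.35")

```text
time: 10.07
eef_pos: [0.5307, 0.0241, 0.0979]
tcp_rot: [-0.0, 0.989, 0.145, -0.0]
contact_force: [-0.4, 0.2, -1.2]
grip_width: 0.0483
```

```bash
python3 - <<'E'
from h import *
goto([.5309,.0242,.088])
print(bot.read_state()["wrist_torque"],bot.read_state()["grip_width"])
c=cams.camera("scene"); crop(c,200,120,150,150,4,"s9")
E
```

```text
a now 0.29 pos [0.5307 0.0241 0.0979] shift cm [ 0.02 -0.    0.99] rv [-0.  0. -0.] j [ 0.05  0.4  -0.14  1.04  0.    2.9 ] F [-0.37  0.15 -1.23] t 10.07
[ 0.05117098 -0.01572778  0.01902287] 0.048335579697927365
```

View pics/s9.png

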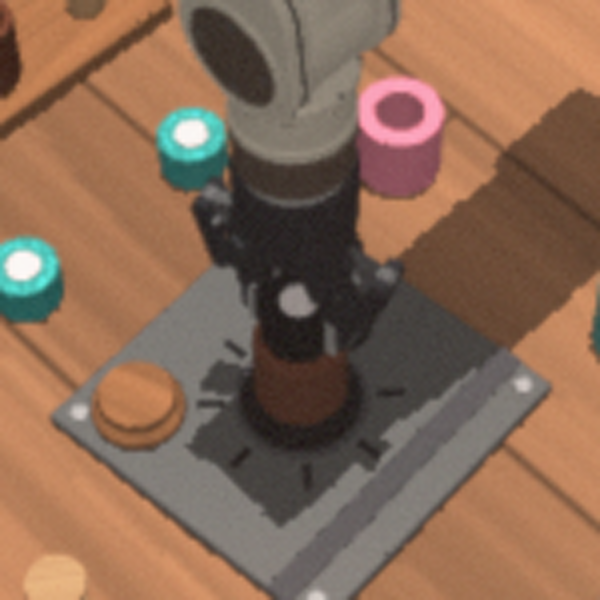

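Turned 4.53 rad in all (0.72 turn), risen 10.3 mm, and the load is about the nut's weight. A gentle 3 mm test lift comes next.

Call:
carry_out(commands="0 0 -0.07 0 0 0;0 0 -0.14 0 0 0;0 0 -0.2 0 0 0")

```text
time: 10.37
eef_pos: [0.5309, 0.0241, 0.1002]
tcp_rot: [-0.0, 0.99, 0.144, -0.0]
contact_force: [0.5, -0.4, -1.1]
grip_width: 0.0479
```

Call:
carry_out(commands="0 0 -0.1 0 0 0;0 0 -0.2 0 0 0;0 0 -0.3 0 0 0")

```text
time: 10.62
eef_pos: [0.531, 0.0241, 0.1033]
tcp_rot: [0.0, 0.99, 0.143, 0.0]
contact_force: [-0.5, -1.3, -1.8]
grip_width: 0.0477
```

```bash
python3 - <<'E'
from h import *
goto([.5309,.0242,.088])
c=cams.camera("scene"); crop(c,200,120,150,150,4,"s10")
c=cams.camera("wrist"); cv2.imwrite("pics/w10.png",c["color"][:,:,::-1])
E
```

```text
a now 0.288 pos [0.531  0.0241 0.1033] shift cm [-0.01 -0.01  1.53] rv [ 0. -0. -0.] j [ 0.05  0.39 -0.13  1.05 -0.    2.9 ] F [-0.5  -1.31 -1.81] t 10.62
```

View pics/w10.png

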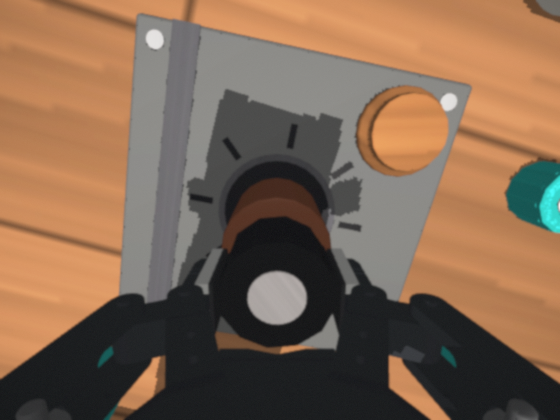

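View pics/s10.png

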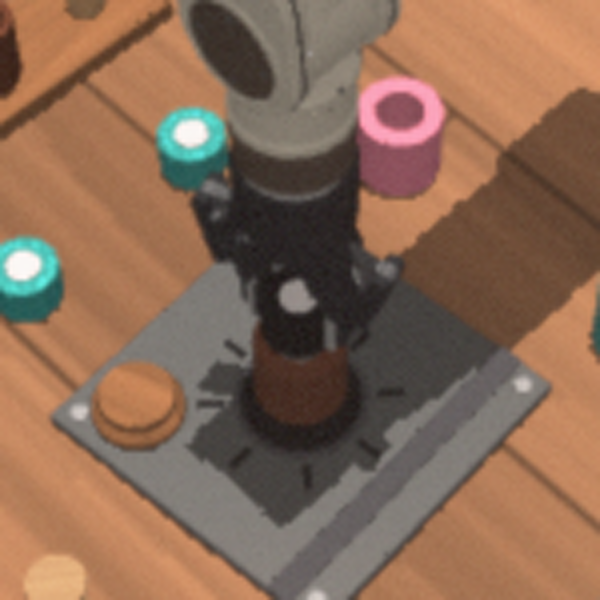

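The nut lifts freely. Now for the tray corners and the post in the first top/scene geometry.

```bash
python3 - <<'E'
from h import *
t=cams.camera("top");s=cams.camera("scene")
a=cv2.resize(t["color"][185:295,105:200],None,fx=4,fy=4,interpolation=2)
b=cv2.resize(t["color"][225:295,400:450],None,fx=6,fy=6,interpolation=2)
b=cv2.copyMakeBorder(b,0,a.shape[0]-b.shape[0],0,0,0) if a.shape[0]>b.shape[0] else b[:a.shape[0]]
cv2.imwrite("pics/c3.png",np.hstack([a,b])[:,:,::-1])
cv2.imwrite("pics/c4.png",cv2.resize(s["color"][100:135,200:245],None,fx=12,fy=12,interpolation=2)[:,:,::-1])
for p in((123,199),(188,199),(186,283),(119,283)): print(plane(t,*p,.022))
goto([.5309,.0242,.17])
E
```

```text
[0.61021203 0.43091346 0.022     ]
[0.60548875 0.26088468 0.022     ]
[0.39084688 0.26223197 0.022     ]
[0.39447766 0.43146368 0.022     ]
a now 0.287 pos [0.531  0.0241 0.1032] shift cm [-0.01 -0.01 -6.68] rv [ 0. -0. -0.] j [ 0.05  0.39 -0.13  1.05 -0.    2.9 ] F [-0.    0.79 -0.56] t 10.82
```

View pics/c3.png

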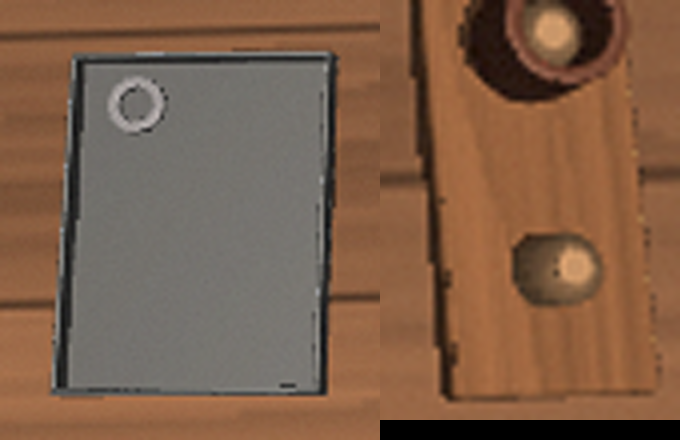

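View pics/c4.png

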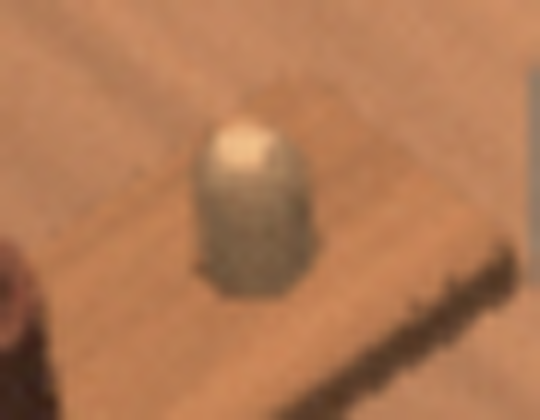

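Crop c3 shows the tray rim evenly lit, washer in its upper-left (+x+y) corner, and the post's light tip at top (432.3,269.3). Crop c4 gives the tip at scene (220.3,112.1). I'll lift, then carry the nut to about (0.485, 0.345), turning the wrist back to stay in joint range.

Call:
carry_out(commands="0 0 -2.2 0 0 0;0 0 -4.4 0 0 0;0 0 -6.6 0 0 0;0 0 -6.6 0 0 -0.1")

```text
time: 11.15
eef_pos: [0.5338, 0.0243, 0.1738]
tcp_rot: [0.001, 0.981, 0.193, 0.004]
contact_force: [1.1, 0.5, -1.5]
grip_width: 0.0484
```

```bash
python3 - <<'E'
from h import *
goto([.485,.345,.17])
c=cams.camera("scene"); crop(c,200,120,150,150,4,"s11")
for z in(.056,.058): print(plane(cams.camera("top"),432.3,269.3,z),plane(c,220.3,112.1,z))
print(tri(cams.camera("top"),(432.3,269.3),c,(220.3,112.1)))
E
```

```text
a now 0.389 pos [0.5338 0.0243 0.1738] shift cm [  7.64 -31.53   0.36] rv [ 0.003 -0.008 -0.   ] j [ 0.05  0.33 -0.02  1.21 -0.    2.8 ] F [ 1.05  0.46 -1.49] t 11.15
[ 0.40905385 -0.33856405  0.056     ] [ 0.41035958 -0.33917231  0.056     ]
[ 0.40893171 -0.33797992  0.058     ] [ 0.41139338 -0.33764115  0.058     ]
(array([ 0.40951251, -0.33938842,  0.05494438]), [np.float64(0.0006274157005336259), np.float64(0.000627415700533878)])
```

View pics/s11.png

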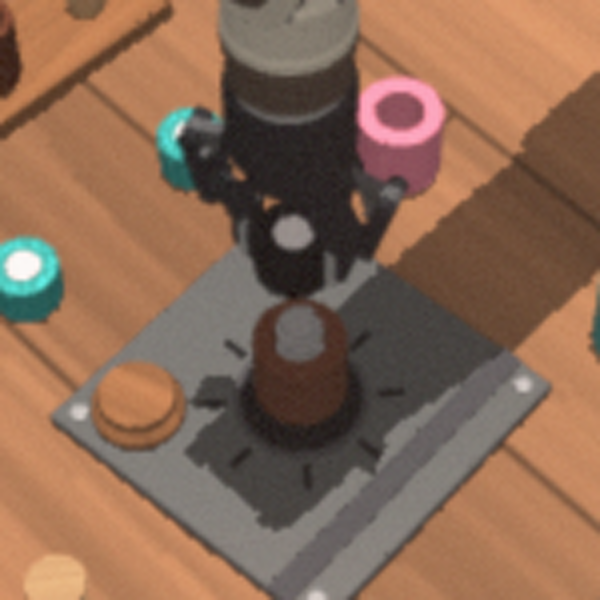

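The nut is off in the jaws. The drum with the bare spindle tip remains at crop (300,335).

Call:
carry_out(commands="1 -4 0 0 0 -0.12;1.9 -8 0 0 0 -0.24;2.9 -12 0 0 0 -0.36;3.9 -16 0 0 0 -0.48;4.9 -20 0 0 0 -0.6")

```text
time: 11.77
eef_pos: [0.4996, 0.229, 0.1679]
tcp_rot: [-0.0, 0.88, 0.475, -0.001]
contact_force: [-0.1, -0.0, -0.9]
grip_width: 0.0484
```

```bash
python3 - <<'E'
from h import *
goto([.485,.345,.10])
E
```

```text
a now 0.99 pos [0.4996 0.229  0.1679] shift cm [ 8.91 -7.57  6.78] rv [-0.001  0.002 -0.   ] j [ 0.43  0.37  0.02  1.22 -0.    2.58] F [-0.05 -0.02 -0.87] t 11.77
```

Call:
carry_out(commands="3 -2.5 2.2 0 0 0;6 -5 4.5 0 0 0;8.9 -7.6 6.8 0 0 0;8.9 -7.6 6.8 0 0 0;8.9 -7.6 6.8 0 0 0")

```text
time: 12.18
eef_pos: [0.4835, 0.3453, 0.0971]
tcp_rot: [0.0, 0.88, 0.475, -0.003]
contact_force: [0.6, -0.2, -1.2]
grip_width: 0.0482
```

```bash
python3 - <<'E'
from h import *
goto([.485,.345,.015])
c=cams.camera("wrist"); cv2.imwrite("pics/w12.png",c["color"][:,:,::-1])
E
```

```text
a now 0.99 pos [0.4835 0.3453 0.0971] shift cm [0.11 0.17 8.21] rv [-0.003  0.006 -0.   ] j [0.62 0.52 0.05 1.11 0.   2.77] F [ 0.61 -0.23 -1.2 ] t 12.18
```

View pics/w12.png

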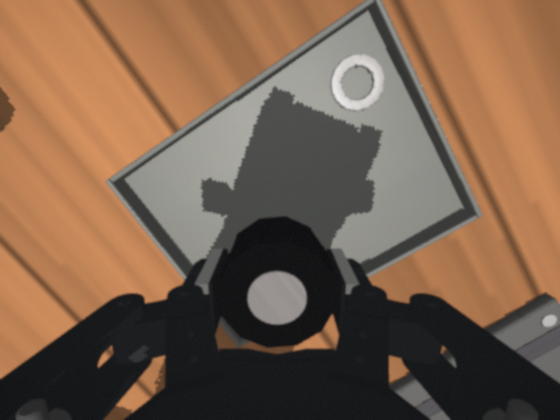

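The wrist view shows the nut over the tray's middle and the washer clear at (357,82). Lowering now.

Call:
carry_out(commands="0.05 0.05 3 0 0 0;0.05 0.05 5.5 0 0 0;0.05 0.05 7.5 0 0 0;0.05 0.05 8 0 0 0;0.05 0.05 8 0 0 0")

```text
time: 12.65
eef_pos: [0.4868, 0.3417, 0.0202]
tcp_rot: [0.0, 0.881, 0.472, -0.002]
contact_force: [-0.8, -0.2, -0.6]
grip_width: 0.0483
```

Call:
carry_out(commands="0 0 0.1 0 0 0;0 0 0.2 0 0 0;0 0 0.3 0 0 0")

```text
time: 12.9
eef_pos: [0.4887, 0.3446, 0.0201]
tcp_rot: [-0.0, 0.881, 0.473, 0.002]
contact_force: [0.8, 0.1, -0.1]
grip_width: 0.0482
```

Call:
carry_out(commands="0 0 0 0 0 0;0 0 0 0 0 0")

```text
time: 13.07
eef_pos: [0.4877, 0.3444, 0.0191]
tcp_rot: [-0.0, 0.881, 0.474, 0.001]
contact_force: [0.7, 0.6, -0.8]
grip_width: 0.048
```

Call:
carry_out(commands="0 0 0.2 0 0 0;0 0 0.4 0 0 0;0 0 0.6 0 0 0;0 0 0.6 0 0 0")

```text
time: 13.4
eef_pos: [0.4868, 0.3439, 0.0115]
tcp_rot: [0.0, 0.881, 0.474, -0.001]
contact_force: [-0.4, 0.1, -0.9]
grip_width: 0.0478
```

Call:
carry_out(commands="0 0 0.1 0 0 0;0 0 0.15 0 0 0;0 0 0.15 0 0 0")

```text
time: 13.65
eef_pos: [0.4872, 0.344, 0.0104]
tcp_rot: [0.0, 0.881, 0.474, -0.0]
contact_force: [-0.5, -0.1, -0.8]
grip_width: 0.0481
```

Call:
carry_out(commands="0 0 0.05 0 0 0;0 0 0.1 0 0 0;0 0 0.1 0 0 0")

```text
time: 13.9
eef_pos: [0.4872, 0.3441, 0.0096]
tcp_rot: [0.0, 0.881, 0.474, -0.0]
contact_force: [-0.1, -0.2, -0.6]
grip_width: 0.0481
```

Call:
carry_out(commands="0 0 0.05 0 0 0;0 0 0.1 0 0 0;0 0 0.1 0 0 0")

```text
time: 14.15
eef_pos: [0.4872, 0.3441, 0.0086]
tcp_rot: [0.0, 0.881, 0.474, -0.0]
contact_force: [0.1, -0.5, -1.9]
grip_width: 0.048
```

Call:
carry_out(commands="0 0 0.05 0 0 0;0 0 0.1 0 0 0;0 0 0.1 0 0 0")

```text
time: 14.4
eef_pos: [0.4872, 0.3441, 0.0075]
tcp_rot: [0.0, 0.881, 0.474, -0.0]
contact_force: [0.1, -1.3, -0.6]
grip_width: 0.0479
```

```bash
python3 - <<'E'
from h import *
goto([.487,.344,.01])
c=cams.camera("scene"); crop(c,310,240,130,110,5,"s13")
E
```

```text
a now 0.987 pos [0.4872 0.3441 0.0075] shift cm [-0.02 -0.01 -0.25] rv [-0.  0. -0.] j [ 0.61  0.61 -0.05  0.91  0.    2.77] F [ 0.15 -1.26 -0.64] t 14.4
```

View pics/s13.png

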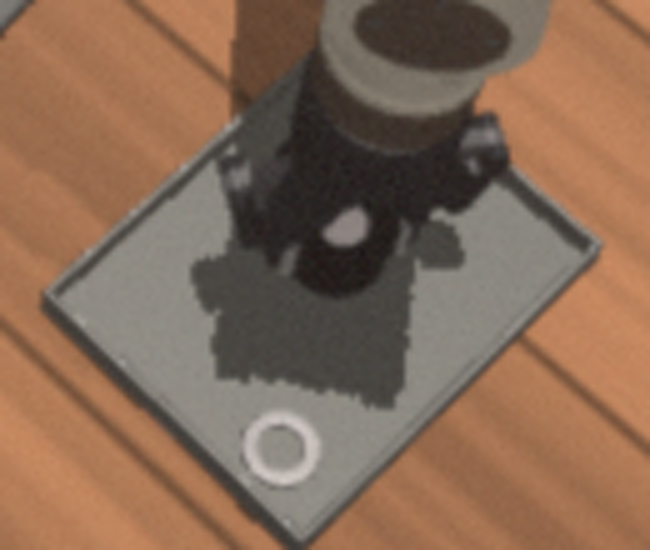

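Call:
carry_out(commands="0 0 0.04 0 0 0;0 0 0.08 0 0 0;0 0 0.08 0 0 0")

```text
time: 14.7
eef_pos: [0.4873, 0.3442, 0.0069]
tcp_rot: [0.0, 0.881, 0.474, 0.0]
contact_force: [0.1, 0.5, -1.0]
grip_width: 0.0477
```

Call:
carry_out(commands="0 0 0.04 0 0 0;0 0 0.08 0 0 0;0 0 0.08 0 0 0")

```text
time: 14.95
eef_pos: [0.4873, 0.3442, 0.0068]
tcp_rot: [0.0, 0.881, 0.474, 0.0]
contact_force: [-2.7, -2.0, 4.4]
grip_width: 0.0482
```

Contact: z stopped at 6.8 mm with +4 N. I'll release with a modest opening.

Call:
carry_out(commands="0 0 -0.06 0 0 0;0 0 -0.06 0 0 0;0 0 -0.06 0 0 0", jaw=0.75)

```text
time: 15.2
eef_pos: [0.4874, 0.3442, 0.0065]
tcp_rot: [-0.0, 0.881, 0.474, 0.0]
contact_force: [0.5, 0.3, 0.0]
grip_width: 0.0641
```

Call:
carry_out(commands="0 0 -0.5 0 0 0;0 0 -1.5 0 0 0;0 0 -4 0 0 0;0 0 -8 0 0 0;0 0 -12 0 0 0")

```text
time: 15.62
eef_pos: [0.4862, 0.3434, 0.1274]
tcp_rot: [0.0, 0.881, 0.474, -0.002]
contact_force: [0.6, 1.0, 0.0]
grip_width: 0.0641
```

```bash
python3 - <<'E'
from h import *
goto([.50,.10,.17],.9)
c=cams.camera("wrist"); cv2.imwrite("pics/w14.png",c["color"][:,:,::-1])
c=cams.camera("scene"); crop(c,310,240,130,110,5,"s14")
E
```

```text
a now 0.987 pos [0.4862 0.3434 0.1274] shift cm [-19.56  14.57  -4.22] rv [-0.001  0.003  0.087] j [0.61 0.49 0.09 1.18 0.   2.77] F [0.58 1.   0.02] t 15.62
```

View pics/w14.png

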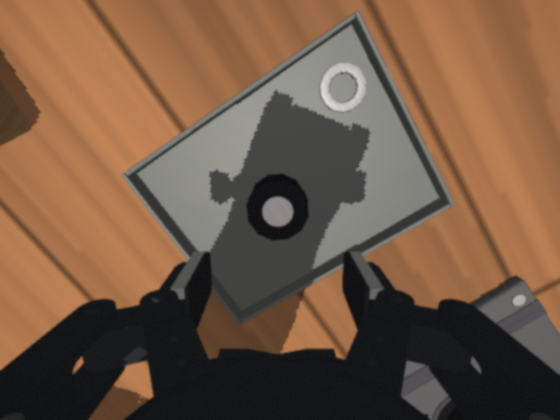

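View pics/s14.png

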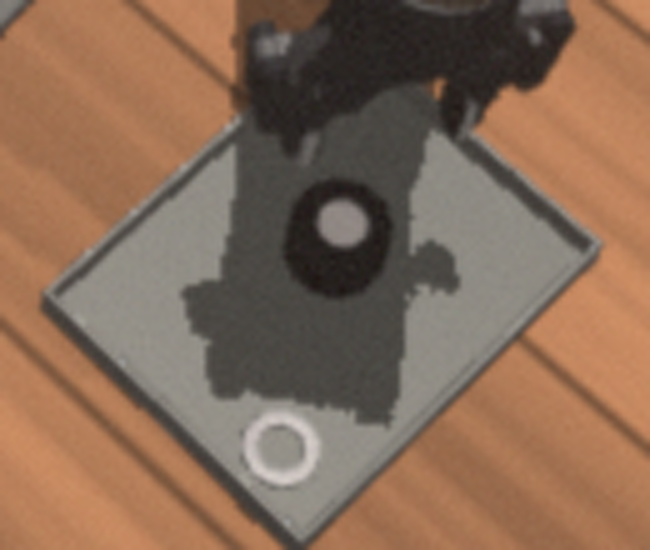

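The nut stands upright in the tray with the washer untouched. On to the drum.

```bash
python3 - <<'E'
from h import *
goto([.531,.024,.17],.4)
E
```

```text
a now 0.987 pos [0.4917 0.3473 0.1357] shift cm [-24.75  21.12  -3.67] rv [ 0.001 -0.016  0.587] j [0.61 0.48 0.1  1.18 0.   2.77] F [ 0.63  0.16 -0.3 ] t 15.72
```

Call:
carry_out(commands="-3 2.6 -2 0 0 0.05;-6 5.1 -3.7 0 0 0.1;-9 7.7 -3.7 0 0 0.2;-12 10.2 -3.7 0 0 0.3;-15 12.8 -3.7 0 0 0.4", jaw=1)

```text
time: 16.13
eef_pos: [0.5116, 0.1469, 0.165]
tcp_rot: [0.0, 0.958, 0.287, 0.001]
contact_force: [0.4, -0.0, 1.0]
grip_width: 0.0858
```

```bash
python3 - <<'E'
from h import *
goto([.531,.024,.17],.4)
E
```

```text
a now 0.583 pos [0.5116 0.1469 0.165 ] shift cm [-5.14 11.33 -0.51] rv [ 0.001 -0.002  0.183] j [ 0.28  0.34 -0.04  1.19 -0.    2.84] F [ 0.43 -0.04  1.03] t 16.13
```

Call:
carry_out(commands="-1.7 3.8 -0.5 0 0 0.1;-3.4 7.6 -0.5 0 0 0.18;-5.1 11.3 -0.5 0 0 0.18;-5.1 11.3 -0.5 0 0 0.18;-5.1 11.3 -0.5 0 0 0.18")

```text
time: 16.55
eef_pos: [0.5317, 0.0236, 0.1692]
tcp_rot: [-0.0, 0.98, 0.2, 0.0]
contact_force: [-0.4, -0.1, -0.1]
grip_width: 0.0853
```

Call:
carry_out(commands="0 0 0 0 0 0;0 0 0 0 0 0")

```text
time: 16.72
eef_pos: [0.5313, 0.0271, 0.1688]
tcp_rot: [-0.0, 0.979, 0.203, 0.0]
contact_force: [0.7, 0.5, -0.3]
grip_width: 0.0854
```

```bash
python3 - <<'E'
from h import *
goto([.5309,.0242,.052],.4)
c=cams.camera("wrist"); cv2.imwrite("pics/w15.png",c["color"][:,:,::-1])
u,v=proj(c,[.5309,.0242,.106]).astype(int)
P=blob(c,u-20,v-20,40,40); print(u,v,P,plane(c,*P,.106))
E
```

```text
a now 0.408 pos [0.5313 0.0271 0.1688] shift cm [-0.16  0.26 11.68] rv [-0.    -0.     0.008] j [ 0.05  0.34 -0.03  1.21  0.    2.78] F [ 0.72  0.55 -0.34] t 16.72
279 225 [279.67438387 222.32412248] [0.53296607 0.02483724 0.106     ]
```

View pics/w15.png

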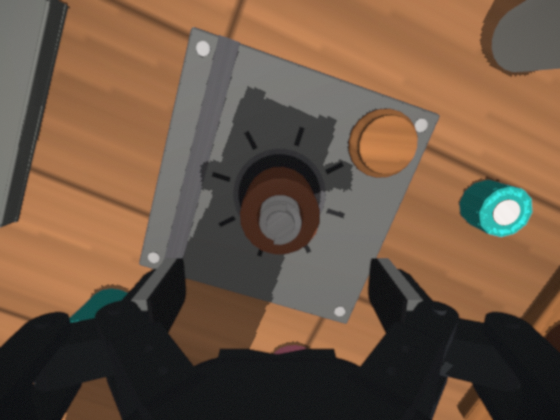

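The bare spindle tip is at (280,222), the drum ring around it, centred between the jaws.

Call:
carry_out(commands="-0.15 0.22 3.5 0 0 0;-0.15 0.22 6.5 0 0 0;-0.15 0.22 9 0 0 0;-0.15 0.22 11 0 0 0;-0.15 0.22 11.5 0 0 0")

```text
time: 17.18
eef_pos: [0.5278, 0.025, 0.0501]
tcp_rot: [-0.001, 0.979, 0.203, -0.003]
contact_force: [-0.1, -0.4, -0.8]
grip_width: 0.0857
```

Call:
carry_out(commands="0 0 0 0 0 0;0 0 0 0 0 0")

```text
time: 17.35
eef_pos: [0.5314, 0.0244, 0.0543]
tcp_rot: [0.0, 0.979, 0.203, 0.0]
contact_force: [0.9, -0.1, -0.1]
grip_width: 0.0854
```

```bash
python3 - <<'E'
from h import *
goto([.5309,.0242,.052],.4)
E
```

```text
a now 0.408 pos [0.5314 0.0244 0.0543] shift cm [-0.06  0.    0.23] rv [ 0.    -0.001  0.008] j [ 0.05  0.45 -0.19  0.93  0.    2.78] F [ 0.92 -0.14 -0.07] t 17.35
```

Call:
carry_out(commands="0 0 0.1 0 0 0;0 0 0.1 0 0 0;0 0 0.1 0 0 0;0 0 0.1 0 0 0;0 0 0.1 0 0 0", jaw=0.55, force=30)

```text
time: 17.77
eef_pos: [0.5322, 0.0238, 0.0539]
tcp_rot: [-0.0, 0.979, 0.202, 0.002]
contact_force: [1.3, 0.9, 2.4]
grip_width: 0.0612
```

```bash
python3 - <<'E'
from h import *
goto([.5309,.0242,.15])
c=cams.camera("wrist"); cv2.imwrite("pics/w16.png",c["color"][:,:,::-1])
E
```

```text
a now 0.407 pos [0.5322 0.0238 0.0539] shift cm [-0.07 -0.08 -9.61] rv [ 0.    -0.003 -0.   ] j [ 0.04  0.45 -0.19  0.93  0.    2.78] F [1.27 0.93 2.41] t 17.77
```

View pics/w16.png

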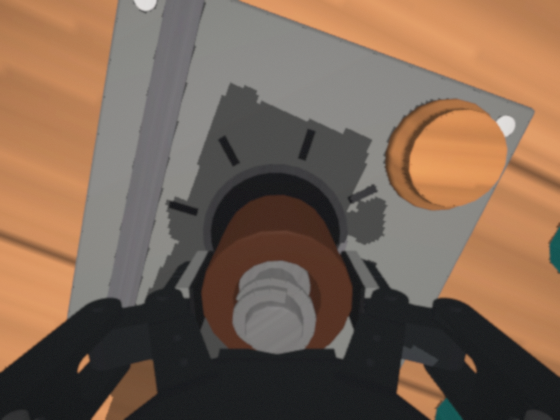

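The drum is gripped at 61.2 mm, centred on the pads (view: ring at (277,295)). A slow lift first.

Call:
carry_out(commands="-0.05 -0.05 -0.3 0 0 0;-0.05 -0.05 -0.8 0 0 0;-0.05 -0.05 -1.5 0 0 0;-0.05 -0.05 -2 0 0 0")

```text
time: 18.15
eef_pos: [0.53, 0.0236, 0.073]
tcp_rot: [0.0, 0.979, 0.202, -0.0]
contact_force: [0.8, 1.7, -1.3]
grip_width: 0.061
```

```bash
python3 - <<'E'
from h import *
goto([.5309,.0242,.155])
print(bot.read_state()["wrist_torque"],bot.read_state()["grip_width"])
E
```

```text
a now 0.407 pos [0.53   0.0236 0.073 ] shift cm [ 0.1  -0.02 -8.2 ] rv [-0.     0.001 -0.   ] j [ 0.04  0.42 -0.17  0.98 -0.    2.78] F [ 0.83  1.74 -1.32] t 18.15
[ 0.29892063 -0.34346961 -0.02045657] 0.06101264988343104
```

Call:
carry_out(commands="0.06 0 -1.5 0 0 0;0.06 0 -3 0 0 0;0.06 0 -4.5 0 0 0;0.06 0 -6.5 0 0 0;0.06 0 -8.5 0 0 0")

```text
time: 18.57
eef_pos: [0.5295, 0.0235, 0.1582]
tcp_rot: [0.0, 0.979, 0.202, -0.001]
contact_force: [-0.1, 0.1, -0.4]
grip_width: 0.0609
```

Call:
carry_out(commands="0 0 -1 0 0 0;0 0 -1 0 0 0")

```text
time: 18.73
eef_pos: [0.5321, 0.0237, 0.1704]
tcp_rot: [0.001, 0.979, 0.202, 0.002]
contact_force: [1.1, 0.8, -0.8]
grip_width: 0.0611
```

```bash
python3 - <<'E'
from h import *
goto([.41,-.20,.165],.2)
c=cams.camera("scene"); crop(c,180,80,150,150,4,"s17")
E
```

```text
a now 0.407 pos [0.5321 0.0237 0.1704] shift cm [-20.07  15.72   0.49] rv [ 0.002 -0.004  0.207] j [ 0.04  0.33 -0.03  1.2  -0.    2.78] F [ 1.11  0.78 -0.76] t 18.73
```

View pics/s17.png

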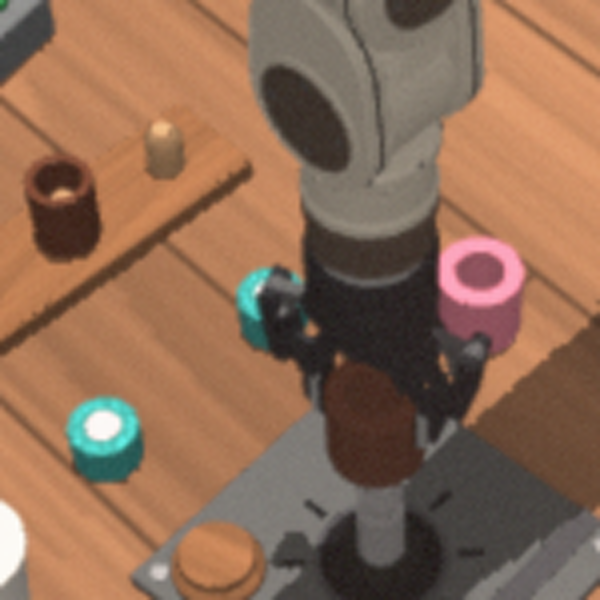

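The drum is clear of the spindle, its axis perhaps slightly tilted in the jaws (top crop (365,385), bottom (380,460)). Checking closer.

```bash
python3 - <<'E'
from h import *
c=cams.camera("scene"); crop(c,240,150,70,70,8,"s18")
s,R=st()
for p in([.532,.024,.144],[.532,.024,.204]): print(proj(c,p))
c=cams.camera("wrist"); cv2.imwrite("pics/w18.png",c["color"][:,:,::-1])
for d in (-.031,.031):
  for z in (.144,.204): print(proj(c,np.array([.532,.024,z])+R[:,1]*d))
E
```

```text
[273.94041609 192.4885773 ]
[273.51923121 178.43260105]
[222.69059274 242.27775261]
[196.94445003 300.34878583]
[329.88715039 242.31421136]
[355.49054812 300.38632398]
```

View pics/s18.png

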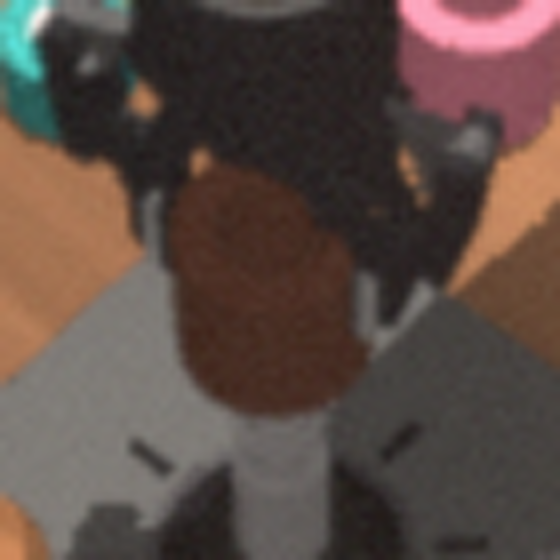

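View pics/w18.png

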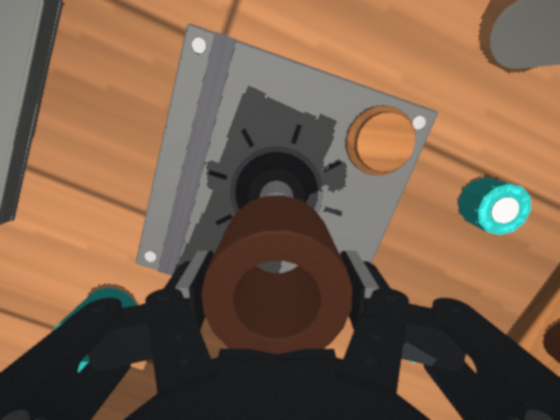

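The wrist view shows the drum upright, ring centre (277,297) against a predicted (276,300). Moving to a waypoint 6 cm short of the post, to measure it with the wrist camera.

```bash
python3 - <<'E'
from h import *
goto([.35,-.338,.170],0)
E
```

```text
a now 0.407 pos [0.5299 0.0238 0.1666] shift cm [-30.83  26.11  -0.29] rv [-0.     0.002  0.407] j [ 0.04  0.34 -0.03  1.2  -0.    2.78] F [ 0.02  0.69 -0.96] t 18.88
```

Call:
carry_out(commands="-2 1.7 -0.5 0 0 0;-5 4.2 -0.5 0 0 0.05;-8 6.8 -0.5 0 0 0.1;-11 9.3 -0.5 0 0 0.15;-14 11.9 -0.5 0 0 0.2")

```text
time: 19.3
eef_pos: [0.4471, -0.1415, 0.1709]
tcp_rot: [-0.001, 0.995, 0.103, -0.002]
contact_force: [0.8, -0.5, -1.1]
grip_width: 0.0607
```

```bash
python3 - <<'E'
from h import *
goto([.35,-.338,.170],0)
E
```

```text
a now 0.205 pos [ 0.4471 -0.1415  0.1709] shift cm [-13.51  17.26   0.11] rv [-0.001  0.003  0.205] j [-0.31  0.22 -0.18  1.17 -0.    2.63] F [ 0.79 -0.54 -1.13] t 19.3
```

Call:
carry_out(commands="-2.8 3.5 0 0 0 0.05;-5.5 7 0 0 0 0.1;-8.2 10.5 0 0 0 0.15;-11 14 0 0 0 0.2;-13.5 17.2 0 0 0 0.205")

```text
time: 19.72
eef_pos: [0.3549, -0.3283, 0.1711]
tcp_rot: [-0.001, 1.0, 0.0, -0.001]
contact_force: [1.0, 0.1, -0.6]
grip_width: 0.061
```

Call:
carry_out(commands="0 0 0 0 0 0;0 0 0 0 0 0;0 0 0 0 0 0")

```text
time: 19.97
eef_pos: [0.3562, -0.3268, 0.1713]
tcp_rot: [-0.001, 1.0, 0.0, -0.001]
contact_force: [-0.2, -1.3, -1.3]
grip_width: 0.0609
```

```bash
python3 - <<'E'
from h import *
goto([.41,-.338,.12],0)
c=cams.camera("wrist"); cv2.imwrite("pics/w19.png",c["color"][:,:,::-1])
print(proj(c,[.410,-.338,.058]),proj(c,[.410,-.338,.018]))
E
```

```text
a now 0.001 pos [ 0.3562 -0.3268  0.1713] shift cm [5.39 1.13 5.11] rv [-0.003  0.002  0.001] j [-0.74  0.25 -0.15  1.18  0.    2.4 ] F [-0.22 -1.26 -1.32] t 19.97
[289.96609433 140.54614816] [288.27573348 137.89093421]
```

View pics/w19.png

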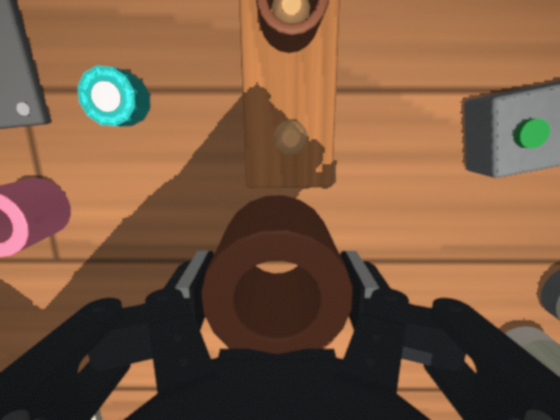

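The post is at (290,137), almost where I predicted (290,140). A finer measurement follows.

```bash
python3 - <<'E'
from h import *
c=cams.camera("wrist"); crop(c,255,105,70,70,8,"w20")
crop(c,190,180,180,190,4,"w21")
E
```

```text
(no output)
```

View pics/w20.png

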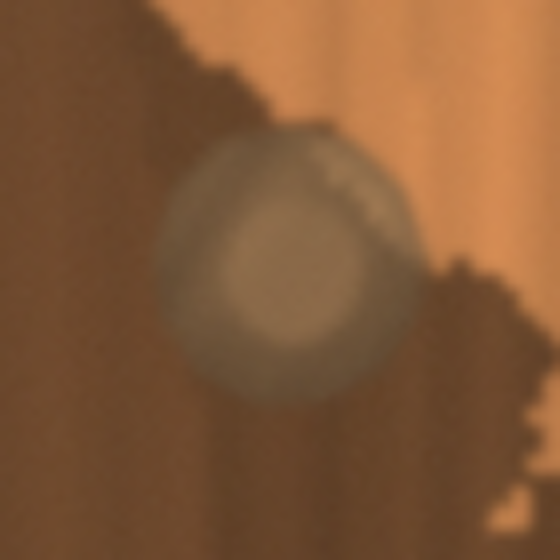

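View pics/w21.png

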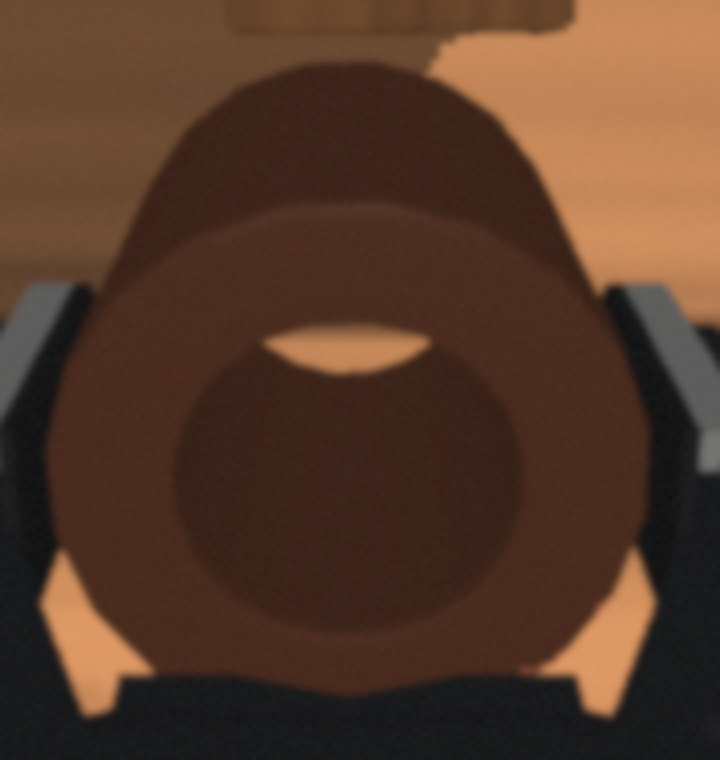

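```bash
python3 - <<'E'
from h import *
c=cams.camera("wrist"); s,R=st(); p=s["eef_pos"]
print("post",plane(c,291.4,138.4,.058))
for h in(.034,):
    D=plane(c,277.2,298.5,p[2]+h); print("drum top",D, "tool off",R.T@(D-p), "tcp",p)
C=-c["R"].T@c["t"]; print(C-p)
goto([.41,-.338,.12],0)
E
```

```text
post [ 0.41281537 -0.33835893  0.058     ]
drum top [ 0.35829816 -0.32696363  0.20608422] tool off [ 0.00077661  0.00087145 -0.03400171] tcp [ 0.35748687 -0.32605791  0.17208422]
[ 0.06898621 -0.00051552  0.14243746]
a now 0.004 pos [ 0.3575 -0.3261  0.1721] shift cm [5.25 1.22 5.2 ] rv [-0.001  0.001  0.004] j [-0.74  0.25 -0.15  1.18  0.    2.4 ] F [-0.01 -0.71 -1.95] t 20.12
```

Call:
carry_out(commands="2 0.5 1 0 0 0;4 0.9 3 0 0 0;5.35 1.2 5 0 0 0;5.35 1.2 6.5 0 0 0;5.35 1.2 6.8 0 0 0")

```text
time: 20.53
eef_pos: [0.4105, -0.3365, 0.1015]
tcp_rot: [-0.002, 1.0, 0.003, -0.002]
contact_force: [-0.9, 0.9, -1.8]
grip_width: 0.061
```

Call:
carry_out(commands="0 0 0 0 0 0;0 0 0 0 0 0;0 0 0 0 0 0")

```text
time: 20.78
eef_pos: [0.4112, -0.3395, 0.1059]
tcp_rot: [0.001, 1.0, 0.001, 0.001]
contact_force: [1.9, 0.5, -0.7]
grip_width: 0.0608
```

```bash
python3 - <<'E'
from h import *
goto([.411,-.338,.095],0)
c=cams.camera("wrist"); crop(c,190,100,200,200,3,"w22")
c=cams.camera("scene"); crop(c,170,60,100,90,7,"s22")
c=cams.camera("top"); crop(c,390,170,80,130,4,"t22")
E
```

```text
a now 0.002 pos [ 0.4112 -0.3395  0.1059] shift cm [-0.02 -0.15  1.09] rv [ 0.001 -0.001  0.002] j [-0.69  0.39 -0.12  1.05 -0.    2.45] F [ 1.94  0.46 -0.66] t 20.78
```

View pics/w22.png

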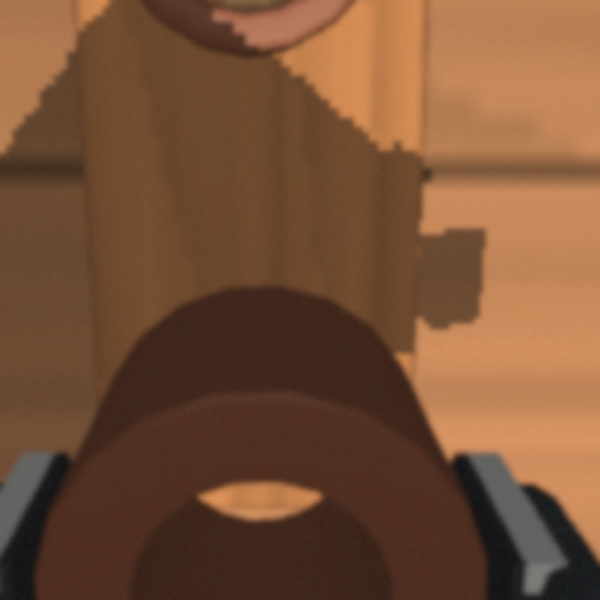

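View pics/s22.png

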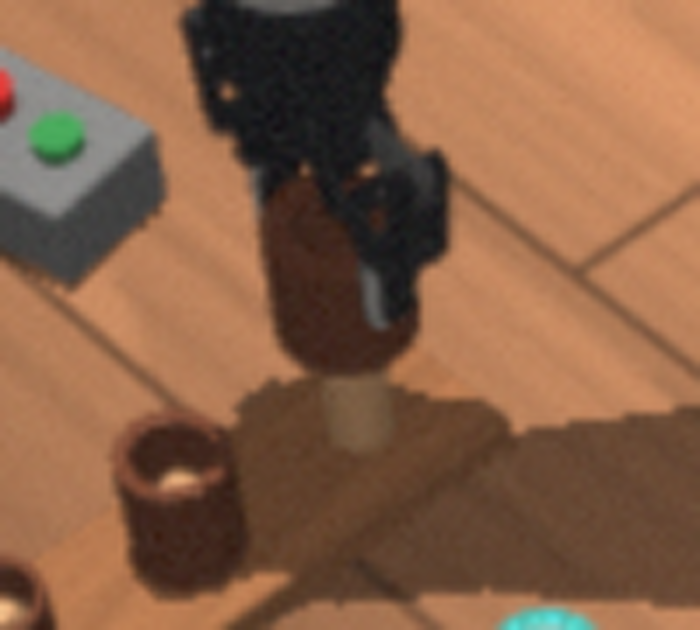

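```bash
python3 - <<'E'
from h import *
c=cams.camera("scene"); s,R=st()
for z in(.018,.058,.08,.11): print(z,(proj(c,[.411,-.338,z])-[170,60])*7)
print((proj(c,[.421,-.338,.08])-[170,60])*7,(proj(c,[.411,-.328,.08])-[170,60])*7)
goto([.411,-.338,.095],0)
E
```

```text
0.018 [361.45813393 427.00603072]
0.058 [352.2632938  363.75710965]
0.08 [347.04129126 327.83630818]
0.11 [339.72258677 277.49283766]
[328.68858096 340.26933887] [362.52416737 340.66348039]
a now 0.002 pos [ 0.4109 -0.3398  0.1057] shift cm [ 0.01 -0.19  1.07] rv [ 0.001 -0.002  0.002] j [-0.69  0.39 -0.12  1.05 -0.    2.45] F [-0.04 -0.11 -0.97] t 20.98
```

View pics/t22.png

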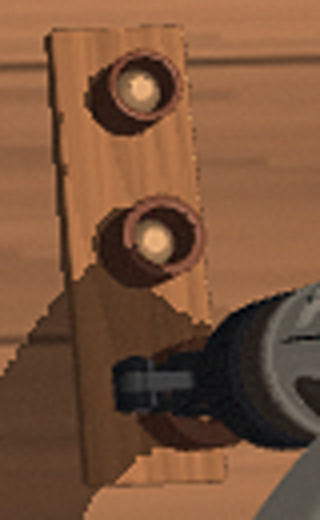

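The scene view agrees: drum bottom at crop x 348 (expected 347), post at 359 (expected ~359). Lowering in steps.

Call:
carry_out(commands="0 -0.1 0.6 0 0 0;0 -0.15 1.2 0 0 0;0 -0.15 1.8 0 0 0;0 -0.15 2.4 0 0 0;0 -0.15 2.4 0 0 0")

```text
time: 21.4
eef_pos: [0.4095, -0.3371, 0.0787]
tcp_rot: [-0.001, 1.0, 0.001, -0.001]
contact_force: [-0.7, 0.6, -1.2]
grip_width: 0.0611
```

```bash
python3 - <<'E'
from h import *
goto([.411,-.338,.05],0)
print(bot.read_state()["wrist_torque"])
E
```

```text
a now 0.002 pos [ 0.4095 -0.3371  0.0787] shift cm [0.16 0.1  2.87] rv [-0.002  0.003  0.002] j [-0.69  0.42 -0.16  0.99 -0.    2.45] F [-0.68  0.6  -1.22] t 21.4
[ 0.01900841  0.03287848 -0.00935909]
```

Call:
carry_out(commands="0.05 0.05 0.3 0 0 0;0.05 0.05 0.6 0 0 0;0.05 0.05 0.9 0 0 0;0.05 0.05 0.9 0 0 0")

```text
time: 21.73
eef_pos: [0.4108, -0.3382, 0.071]
tcp_rot: [-0.0, 1.0, 0.001, -0.0]
contact_force: [-0.6, 0.0, -1.4]
grip_width: 0.0612
```

```bash
python3 - <<'E'
from h import *
goto([.411,-.338,.05],0)
print(bot.read_state()["wrist_torque"])
c=cams.camera("wrist"); crop(c,190,100,200,260,2.3,"w23")
E
```

```text
a now 0.002 pos [ 0.4108 -0.3382  0.071 ] shift cm [ 0.02 -0.02  2.1 ] rv [-0.001  0.001  0.002] j [-0.69  0.43 -0.17  0.97  0.    2.45] F [-0.61  0.01 -1.36] t 21.73
[-0.01605446 -0.04224921 -0.01733953]
```

View pics/w23.png

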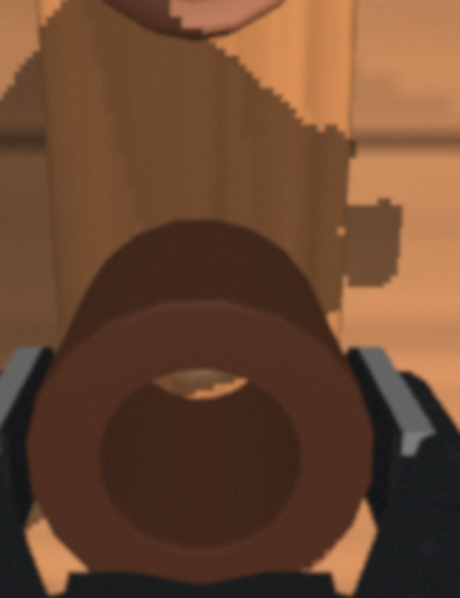

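The post's tip shows through the bore, centred within a pixel or two, and there is no contact. Continuing.

Call:
carry_out(commands="0 0 0.2 0 0 0;0 0 0.4 0 0 0;0 0 0.6 0 0 0;0 0 0.8 0 0 0;0 0 0.8 0 0 0")

```text
time: 22.2
eef_pos: [0.4109, -0.3382, 0.0632]
tcp_rot: [-0.0, 1.0, 0.001, -0.0]
contact_force: [1.0, 0.5, -0.5]
grip_width: 0.0612
```

Call:
carry_out(commands="0 0 0.2 0 0 0;0 0 0.4 0 0 0;0 0 0.6 0 0 0;0 0 0.6 0 0 0")

```text
time: 22.53
eef_pos: [0.4108, -0.3382, 0.0571]
tcp_rot: [-0.0, 1.0, 0.001, -0.0]
contact_force: [-0.0, 0.2, -0.9]
grip_width: 0.061
```

```bash
python3 - <<'E'
from h import *
goto([.411,-.338,.046],0)
print(bot.read_state()["wrist_torque"])
c=cams.camera("scene"); crop(c,170,60,100,90,7,"s24")
E
```

```text
a now 0.002 pos [ 0.4108 -0.3382  0.0571] shift cm [ 0.02 -0.02  1.11] rv [-0.001  0.001  0.002] j [-0.69  0.44 -0.19  0.94  0.    2.45] F [-0.02  0.22 -0.89] t 22.53
[ 0.02269989 -0.00459721 -0.02566478]
```

View pics/s24.png

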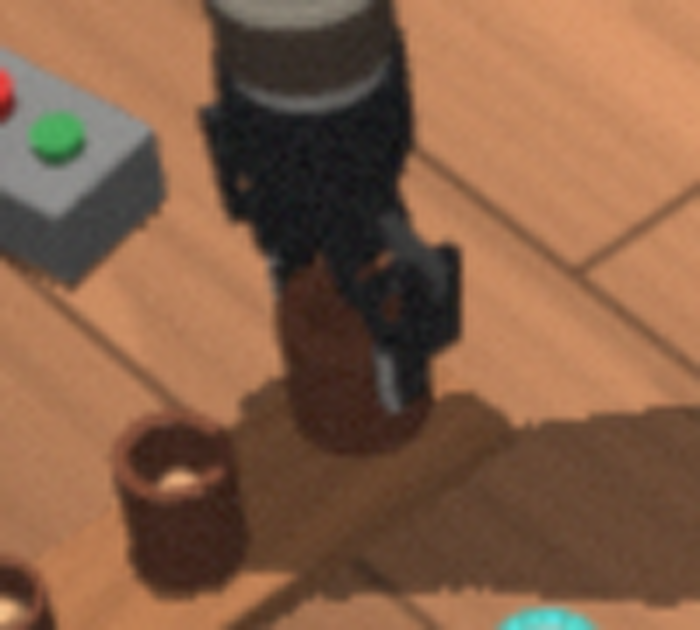

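The drum now encloses the post with negligible force. About 13 mm to go.

Call:
carry_out(commands="0 0 0.2 0 0 0;0 0 0.4 0 0 0;0 0 0.6 0 0 0;0 0 0.8 0 0 0;0 0 0.8 0 0 0")

```text
time: 23.0
eef_pos: [0.4108, -0.3382, 0.0491]
tcp_rot: [-0.0, 1.0, 0.001, -0.0]
contact_force: [-0.4, -0.3, -1.4]
grip_width: 0.061
```

Call:
carry_out(commands="0 0 0.05 0 0 0;0 0 0.1 0 0 0;0 0 0.15 0 0 0;0 0 0.15 0 0 0")

```text
time: 23.33
eef_pos: [0.4111, -0.3385, 0.0481]
tcp_rot: [0.0, 1.0, 0.001, -0.0]
contact_force: [0.0, 0.2, -0.6]
grip_width: 0.0609
```

Call:
carry_out(commands="0 0 0.05 0 0 0;0 0 0.1 0 0 0;0 0 0.1 0 0 0")

```text
time: 23.58
eef_pos: [0.4111, -0.3384, 0.0471]
tcp_rot: [-0.0, 1.0, 0.001, -0.0]
contact_force: [0.2, -0.6, -1.5]
grip_width: 0.0608
```

Call:
carry_out(commands="0 0 0.05 0 0 0;0 0 0.1 0 0 0;0 0 0.1 0 0 0")

```text
time: 23.83
eef_pos: [0.411, -0.3384, 0.046]
tcp_rot: [-0.0, 1.0, 0.001, -0.0]
contact_force: [-0.4, 0.1, -0.7]
grip_width: 0.0614
```

Call:
carry_out(commands="0 0 0.05 0 0 0;0 0 0.1 0 0 0;0 0 0.1 0 0 0")

```text
time: 24.08
eef_pos: [0.4111, -0.3384, 0.045]
tcp_rot: [-0.0, 1.0, 0.001, -0.0]
contact_force: [0.5, -0.4, -1.5]
grip_width: 0.0611
```

Call:
carry_out(commands="0 0 0.05 0 0 0;0 0 0.08 0 0 0;0 0 0.08 0 0 0")

```text
time: 24.33
eef_pos: [0.4111, -0.3384, 0.0448]
tcp_rot: [0.0, 1.0, 0.001, 0.0]
contact_force: [-1.3, 0.8, 3.8]
grip_width: 0.0608
```

Board contact at z 44.8 mm, as expected (+3.8 N). Releasing.

Call:
carry_out(commands="0 0 -0.05 0 0 0;0 0 -0.05 0 0 0;0 0 -0.05 0 0 0;0 0 -0.05 0 0 0", jaw=1)

```text
time: 24.67
eef_pos: [0.4112, -0.3385, 0.0448]
tcp_rot: [0.0, 1.0, 0.001, 0.0]
contact_force: [-0.4, -0.2, -0.6]
grip_width: 0.0853
```

Call:
carry_out(commands="0 0 -0.5 0 0 0;0 0 -1.5 0 0 0;0 0 -4 0 0 0;0 0 -8 0 0 0;0 0 -12 0 0 0")

```text
time: 25.08
eef_pos: [0.4102, -0.3377, 0.1659]
tcp_rot: [-0.001, 1.0, 0.001, -0.001]
contact_force: [1.7, 0.3, 0.0]
grip_width: 0.0856
```

```bash
python3 - <<'E'
from h import *
goto([.30,-.338,.20])
c=cams.camera("wrist"); cv2.imwrite("pics/w25.png",c["color"][:,:,::-1])
c=cams.camera("scene"); crop(c,140,80,110,100,6,"s25")
E
```

```text
a now 0.002 pos [ 0.4102 -0.3377  0.1659] shift cm [-1.103e+01  1.000e-02 -3.390e+00] rv [-0.002  0.002 -0.   ] j [-0.69  0.34 -0.03  1.2   0.    2.45] F [1.72 0.29 0.02] t 25.08
```

View pics/w25.png

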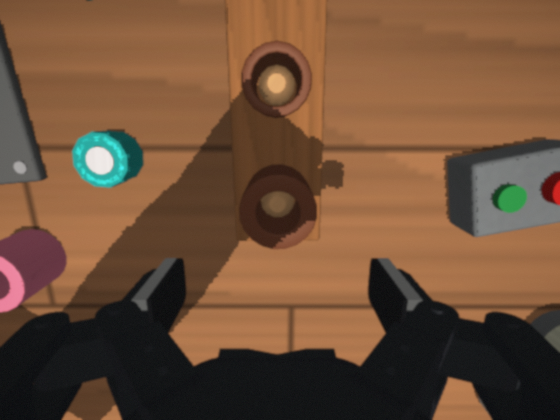

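View pics/s25.png

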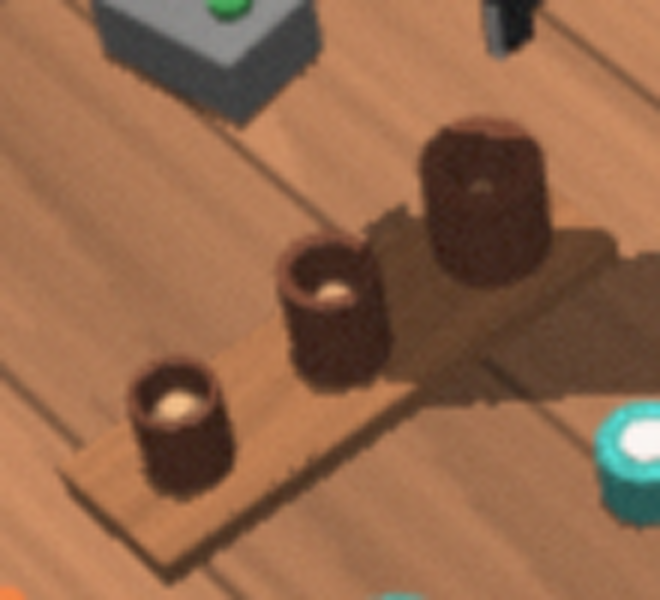

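The drum is seated upright on the empty post, whose tip shows inside it at wrist (278,205), crop (482,190), and the spares are untouched. A short settle, then a last overall look.

Call:
carry_out(commands="-3 0 -2 0 0 0;-6 0 -4 0 0 0;-9 0 -5 0 0 0;-9 0 -5 0 0 0;-9 0 -5 0 0 0")

```text
time: 25.6
eef_pos: [0.3206, -0.3391, 0.2165]
tcp_rot: [0.001, 1.0, -0.0, 0.001]
contact_force: [-0.2, -0.7, -0.5]
grip_width: 0.0857
```

Call:
carry_out(commands="0 0 0 0 0 0;0 0 0 0 0 0;0 0 0 0 0 0;0 0 0 0 0 0")

```text
time: 25.93
eef_pos: [0.3216, -0.3383, 0.2141]
tcp_rot: [-0.001, 1.0, 0.001, -0.0]
contact_force: [-0.2, -0.3, -0.4]
grip_width: 0.0855
```

```bash
python3 - <<'E'
from h import *
c=cams.camera("scene"); cv2.imwrite("pics/sF.png",c["color"][:,:,::-1])
c=cams.camera("top"); cv2.imwrite("pics/tF.png",c["color"][:,:,::-1])
E
```

```text
(no output)
```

View pics/sF.png

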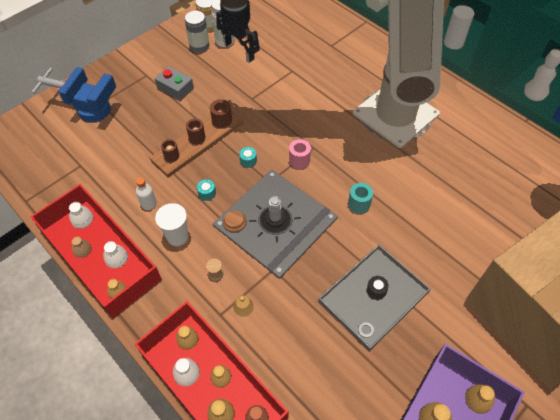

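View pics/tF.png

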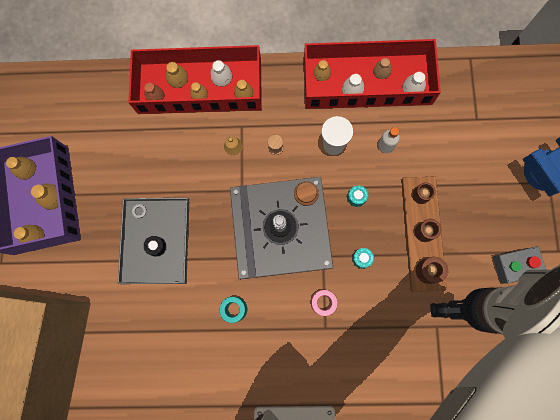

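The final views show the nut in the tray at top (153,245), the bare spindle at (279,223) and the drum on the post at (432,268). Everything else is where it was.

```bash
python3 -c "
from rig import bot
print(bot.finish_job())"
```

```text
the job is handed in; nothing more can be done
None
```

The worn drum is off the spindle and seated upright on the rack's empty post, and the nut is in the parts tray. I handed the job in at about 26 s.

- **Nut:** I turned it clockwise 0.72 turn with a 20 N grip, letting it rise 10.3 mm with the thread. The force readings at the end of each move stayed under 3 N. A short test lift showed it was free before I took it off. It was set down upright near the tray's centre with about 4 N of contact.
- **Drum:** It lifted off the spindle with at most about 2.5 N at each reading. It slid over the post without touching and met the board at the expected height with about 4 N.
- **Last checks:** The last pictures show the nut in the tray with the washer in place and the spindle bare. The drum is upright with the post's tip inside it, and the bystanders and look-alikes have not moved. The gripper is clear of everything, and no final check failed.
- **Disagreement:** The cameras differed by up to about 4 mm on where the spindle and the post were. For the spindle I used a compromise, which the near-zero side force on gripping the nut confirmed. For the post I also used a compromise, checked against the scene view and the contact-free lowering.

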